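# Put the bench tools back on their outlines

### The job

Tidy the joiner's bench: put the block plane, the sanding block, the tape measure and the try square each back on the plywood board that bears its own painted outline, the same way up as it is now, centred on the outline and turned to match it (the square's blade on the blade of the L; the other three may face either way along their outline). Do not knock over or push away the glue bottle or the filler tin.

Things in the scene. Friction and masses are not known exactly. Their poses are not given: they have to be found in the camera images.
- plane: small block plane: dark steel body 140 x 46 x 30 mm (x, y, z), a turned wooden knob (26 mm across, to 46 mm high) near its +x end, a slanted steel cap and brass wheel (to 52 mm high) on its rear half. Lies on its sole. Origin: centre of the sole (underside); x along its length, z up. Grip across y at the middle; 0.35 to 0.7 kg
- sander: cork sanding block 100 x 56 x 42 mm (x, y, z) with an 8 mm dark rubber sole. Origin: centre of the underside; x along its length, z up. Grip across y; 0.1 to 0.2 kg
- tape: grey plastic tape measure standing on its edge, 68 x 36 x 62 mm (x, y, z), black discs on its sides, small steel hook low at its +x end. Origin: centre of the underside; x along its length, z up. Grip across y; 0.17 to 0.35 kg
- square: small try square, an L lying flat: dark wooden stock 100 x 24 x 18 mm along its x axis; steel blade 26 mm wide, 4 mm thick, flush with the underside, leaving the stock at its +x end (x = 24 to 50 mm) and reaching to y = 97 mm. Origin: centre of the stock's underside; +y the way the blade points, z up. Grip the stock across y at x = 5 to 10 mm; 0.1 to 0.2 kg
- plane_pad: board of the block plane: fixed plain plywood, 165 x 78 x 12 mm, flat on the bench, with a near-black painted rectangle 142 x 48 mm on top. Origin: centre of its underside; x along the rectangle, z up. The block plane belongs centred on this origin, its x axis along this x axis (either way round), underside 12 mm above the bench
- sander_pad: board of the sanding block: fixed plain plywood, 130 x 86 x 12 mm, flat on the bench, with a near-black painted rectangle 102 x 58 mm on top. Origin: centre of its underside; x along the rectangle, z up. The sanding block belongs centred on this origin, its x axis along this x axis (either way round), underside 12 mm above the bench
- tape_pad: board of the tape measure: fixed plain plywood, 100 x 70 x 12 mm, flat on the bench, with a near-black painted rectangle 70 x 38 mm on top. Origin: centre of its underside; x along the rectangle, z up. The tape measure belongs centred on this origin, its x axis along this x axis (either way round), underside 12 mm above the bench
- square_pad: board of the try square: fixed plain plywood, 125 x 135 x 12 mm, with a near-black painted L on top. Origin: centre of its underside. The L's 102 x 26 mm stock lies along x, centred at (0, -42.5) mm; its 28 mm wide blade runs towards +y at x = 37 mm. The square belongs with its origin at (0, -42.5) mm of the board, x and y axes as the board's, underside 12 mm above the bench
- glue: white glue bottle, 56 mm across, 150 mm tall, standing loose on the bench; origin: centre of its base. A bystander to be left standing
- filler: steel tin of wood filler, 68 mm across, 75 mm tall, standing loose on the bench; origin: centre of its base. A bystander to be left standing
Mind the look-alikes: they are no part of the job. Several things have the shape of the square; the one meant has the colours described above.

How it is judged:
By the outcome, as a careful person would: the job done as asked, in the order asked, and still so for the second after the job is handed in, with the robot touching nothing.
It also fails if it takes over 115 s, if anything falls off the work surface, if the arm or the gripper's body presses on something with over 40 N, if the wrist force passes 120 N, or if a joint passes its speed limit or range.

### The arm

A 6-joint arm with a two-finger parallel gripper is mounted at the origin on the work surface. World frame = base frame: x ahead of the robot, y to its left, z up, the work surface at z = 0. Lengths are in m, angles in rad, forces in N, time in s.
With the tool pointing down it reaches from about 0.25 to 0.775 m from the base axis. Payload 4 kg.
Tool frame: the origin (TCP) lies midway between the tips of the shut fingers; the grasp point (between the pads) lies robot.tcp_to_grasp behind it (robot.tcp_to_grasp is the distance from the TCP to the grasp point, in m); y points along the fingers, x is the direction in which the jaws open and shut, and the axes are right-handed (so a half turn about y gives the same grasp; the last joint's range is limited). The gripper opens to 94 mm and grips with 3 to 60 N. Pads are 16 mm wide; open, the fingers measure 119 mm over their backs; the gripper's body (75 mm by 177 mm) begins 78 mm behind the grasp point.
Start: joints at [-1.286, 0.087, 1.371, -0, 1.684, -0.103], TCP at [0.208, -0.509, 0.206] pointing down, gripper open.
Joint ranges: [-3.1, 3.1], [-0.76, 2.03], [0.27, 2.55], [-1.08, 4.22], [0.17, 2.65], [-2.57, 2.57]. Speed limits (rad/s): [2.79, 2.79, 3.14, 3.14, 3.14, 3.14].

### API

Orientations are given as [roll, pitch, yaw] about the fixed x, y, z axes, in that order (R = Rz(yaw) Ry(pitch) Rx(roll)).
In Python, from bench import robot gives the robot as it stands.
- The arm moves only by the tool arm_command, never from a script. Its argument "series" is text: rows parted by semicolons, each of 7 numbers parted by spaces: the turn, a rotation vector about the tool's x, y, z in rad, then the shift along the tool's x, y, z in m, then the finger opening in m, from 0 to 0.094. A call has 1 to 12 rows; each row shifts and turns the pose as measured when the row begins, along the tool's axes as they then stand; what a row does not reach is not made up. A row lasts 1/10 s, in which the tool goes at most 50 mm and 8.59 degrees, less where a joint would pass 70% of its speed; a pose out of reach is approached as far as the arm can. A call with a gripper value outside its range is refused whole. The fingers move at their own pace and stop on an object; the grip force is fixed at half the most. Time passes only in rows, so rows that do not move let the fingers close. It gives the time, the measured TCP pose, the force and the opening at its end, in the units of the state.
- robot.get_obs(): the state, without advancing time (a new reading comes with each control period).
- robot.snapshot(name): name is "side" or "top" or "wrist"; returns the picture (420x560x3 uint8, blue, green, red); there is no depth.
- robot.camera_params(name): a dict with "fx", "fy", "cx", "cy" (pixels), "extrinsics" (4x4, takes a point from camera to world coordinates). Camera axes: x right, y up, looking along -z (the intrinsics and any distortion apply to the point x, -y, -z); pixel columns grow to the right and rows downward; lengths in m; the calibration is good to about 2 mm. A picture is of the moment at which its call begins: read the wrist's pose just before it. camera_params takes no time and is no camera call; for the wrist camera it gives the pose at the moment of the call.
- robot.close_job(): hands the job in, once; it reports no verdict.
Trained networks look in the newest picture that a camera, given by its name, has taken for a name from the list of things; names that differ only in an ending like _2 or _b are one class to them, and where a whole thing is asked for, a point or a joint stands for the part that bears it (a point fixed in the world has none). Each returns a list of dicts, best first, with "score" (0 to 1); they miss things now and then, are a little off and sometimes report something else, mostly with a low value. They report only what shows in the picture. A call takes as long as a camera call. They do not tell look-alikes from the thing itself.
- robot.spot_in(camera, target): "centre" ([x, y, z] in m, in the coordinates of the camera as it stood for that picture, good to about 4 mm: the middle of the surface that is visible of it).
The state is a dict: "time": time; "joint_positions": joint angles; "qvel": joint speeds; "joint_torque": joint torques, N m; "tool_pos": TCP position; "ee_rot": TCP orientation; "wrist_force": force on the tool from outside, world axes, zero at the start; "wrist_torque": the same for the moment, N m; "width": finger opening in m.
Only numpy, scipy, OpenCV 4.12 (cv2) and the standard library are available. Lean on these libraries where they do the work, as an engineer would, in place of code of your own. Each camera call takes 0.05 s, during which the arm holds its last target.

## Working session

There is one attempt and no reset: what is moved stays moved. The work goes in short steps, Python scripts to look and compute and a tool call to move; the robot and the scene stay as the last step left them, time stands still between calls to the robot, and variables do not carry over. Pictures are saved under pics/ and viewed, and the job is handed in when it is done.

Besides the shell and the picture viewer there is one more tool, called after ">>>" as a command line: name --argument value ..., lists and objects as JSON in quotes. arm_command: Moves the arm, as the interface text tells. Its arguments: {"type":"object","properties":{"series":{"type":"string"}},"required":["series"]}

```bash
ls; mkdir -p pics; python3 - <<'E'
from bench import robot
import cv2,numpy as np
o=robot.get_obs(); print(o); print(robot.tcp_to_grasp)
for n in("top","side","wrist"):
    p=robot.camera_params(n); print(n,p)
    cv2.imwrite(f"pics/{n}0.png",robot.snapshot(n))
E
```

```text
pics
{'time': 0.0, 'joint_positions': array([-1.28613180e+00,  8.79376906e-02,  1.37220885e+00, -3.11736240e-05,
        1.68362058e+00, -1.03080445e-01]), 'qvel': array([ 2.01423448e-03,  3.15967661e-05, -3.06893590e-04, -2.66027171e-04,
       -1.64114384e-03, -7.60837698e-04]), 'joint_torque': array([ 3.66743243e-04, -3.40187788e+01, -3.02425539e+01,  7.16445479e-02,
        3.30159289e-02, -1.74574088e-04]), 'tool_pos': array([ 0.20779789, -0.50864693,  0.20433669]), 'ee_rot': array([-1.5706034 ,  0.00216611, -1.18305462]), 'wrist_force': array([-0.2019478 ,  0.49939118, -0.24641914]), 'wrist_torque': array([-0.00635972,  0.01748454,  0.00557583]), 'width': 0.093946172526352}
0.0188
top {'fx': 463.3834591056235, 'fy': 463.3834591056235, 'cx': 282.59049955276737, 'cy': 212.10249046544732, 'extrinsics': array([[-5.94469874e-03,  9.96389962e-01, -8.46859155e-02,
         4.11271273e-01],
       [-9.99977940e-01, -5.67237371e-03,  3.45596286e-03,
        -6.31601157e-04],
       [ 2.96311654e-03,  8.47045920e-02,  9.96401702e-01,
         1.17617545e+00],
       [ 0.00000000e+00,  0.00000000e+00,  0.00000000e+00,
         1.00000000e+00]])}
side {'fx': 505.3560572054177, 'fy': 505.3560572054177, 'cx': 282.2633048278004, 'cy': 215.77173137602662, 'extrinsics': array([[-0.98067162,  0.10121005, -0.16745061,  0.30612596],
       [-0.19564592, -0.51782027,  0.83281742,  1.11299925],
       [-0.00241982,  0.84948143,  0.52761297,  0.74693382],
       [ 0.        ,  0.        ,  0.        ,  1.        ]])}
wrist {'fx': 347.6417711427452, 'fy': 347.6417711427452, 'cx': 282.7616926998921, 'cy': 202.01993414022365, 'extrinsics': array([[ 0.37761816,  0.90121024,  0.21266082,  0.26909476],
       [-0.92595904,  0.36804278,  0.08452441, -0.48383726],
       [-0.00209402, -0.22883316,  0.97346341,  0.38393432],
       [ 0.        ,  0.        ,  0.        ,  1.        ]])}
```

View pics/top0.png

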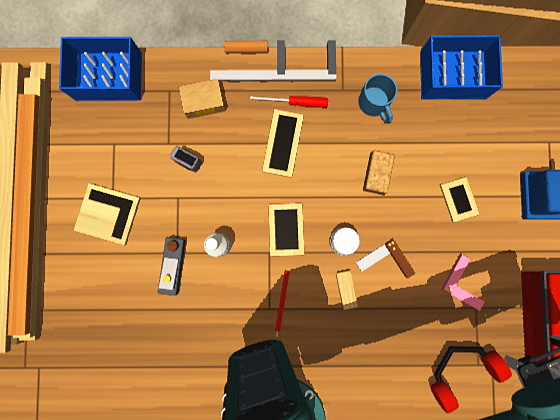

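View pics/side0.png

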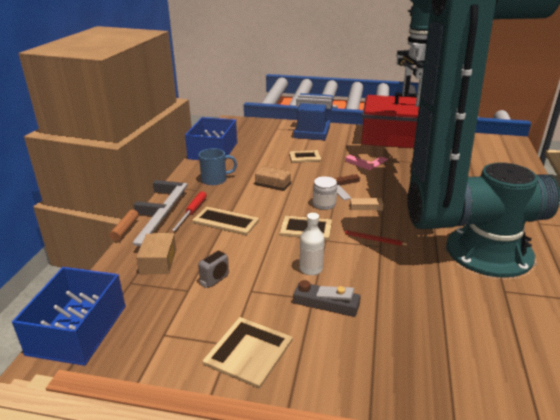

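View pics/wrist0.png

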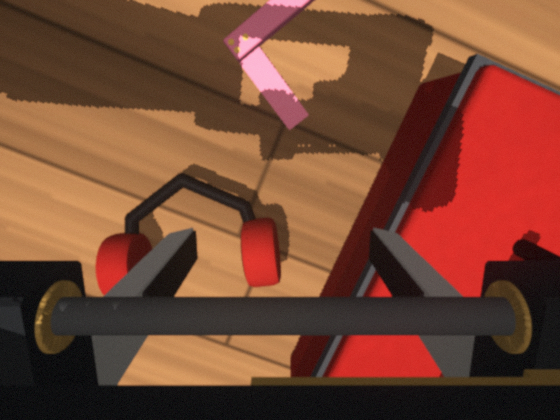

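```bash
cat > h.py <<'E'
from bench import robot
import cv2,numpy as np
from scipy.spatial.transform import Rotation as R
def ray(p,uv):
    uv=np.atleast_2d(uv).astype(float)
    d=np.c_[(uv[:,0]-p["cx"])/p["fx"],-(uv[:,1]-p["cy"])/p["fy"],-np.ones(len(uv))]
    E=p["extrinsics"]; return E[:3,3],d@E[:3,:3].T
def unproj(p,uv,z):
    c,d=ray(p,uv); t=(z-c[2])/d[:,2]; return c+d*t[:,None]
def proj(p,X):
    E=p["extrinsics"]; q=(np.atleast_2d(X)-E[:3,3])@E[:3,:3]
    return np.c_[p["cx"]+p["fx"]*q[:,0]/-q[:,2],p["cy"]-p["fy"]*q[:,1]/-q[:,2]]
E
python3 - <<'E'
from h import *
im=cv2.imread("pics/top0.png"); p=robot.camera_params("top")
def c(x,y,n,w=100,h=75): cv2.imwrite(n,cv2.resize(im[y:y+h,x:x+w],None,fx=4,fy=4,interpolation=cv2.INTER_CUBIC)); return cv2.imread(n)
a=np.vstack([np.hstack([c(345,220,"pics/c1.png"),c(430,240,"pics/c2.png")]),np.hstack([c(340,140,"pics/c3.png"),c(160,80,"pics/c4.png")])])
cv2.imwrite("pics/crops0.png",a)
for n,uv,z in [("planepad",(282,143),.012),("sanderpad",(286,230),.012),("tapepad",(460,199),.012),("squarepad",(107,213),.012),("plane",(172,265),.03),("sander",(379,172),.042),("tape",(187,157),.062),("square",(400,257),.018),("glue",(215,245),.1),("filler",(345,239),.075)]:
    print(n,unproj(p,uv,z)[0].round(3))
E
```

```text
planepad [ 0.687 -0.004  0.012]
sanderpad [ 0.465 -0.013  0.012]
tapepad [ 0.541 -0.454  0.012]
squarepad [0.51  0.438 0.012]
plane [0.38  0.268 0.03 ]
sander [ 0.606 -0.244  0.042]
tape [0.642 0.228 0.062]
square [ 0.396 -0.296  0.018]
glue [0.427 0.153 0.1  ]
filler [ 0.44  -0.152  0.075]
```

View pics/crops0.png

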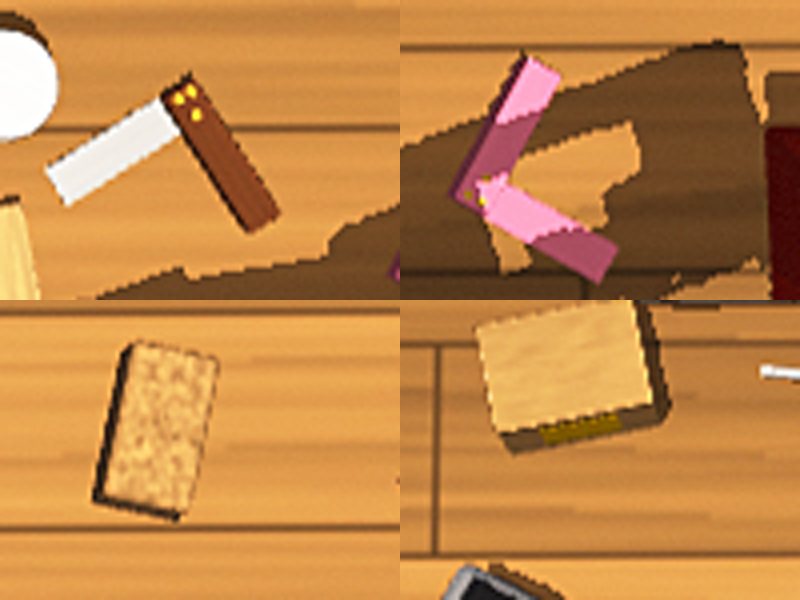

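```bash
cat > seg.py <<'E'
from h import *
def rect(im,p,roi,cond,z,k=1,show=None):
    x,y,w,h=roi; s=6
    c=cv2.resize(im[y:y+h,x:x+w],None,fx=s,fy=s,interpolation=cv2.INTER_CUBIC)
    m=cond(c.astype(int),cv2.cvtColor(c,cv2.COLOR_BGR2HSV).astype(int)).astype(np.uint8)*255
    m=cv2.morphologyEx(m,cv2.MORPH_CLOSE,np.ones((k*s+1,)*2)); m=cv2.morphologyEx(m,cv2.MORPH_OPEN,np.ones((2*s+1,)*2))
    cs,_=cv2.findContours(m,cv2.RETR_EXTERNAL,cv2.CHAIN_APPROX_NONE); cn=max(cs,key=cv2.contourArea)
    uv=(cn[:,0,:]+.5)/s-.5+[x,y]
    X=unproj(p,uv,z)[:,:2]*1000
    r=cv2.minAreaRect(X.astype(np.float32)); b=cv2.boxPoints(r)
    e=[b[1]-b[0],b[2]-b[1]]; L=[np.linalg.norm(v) for v in e]; i=int(L[1]>L[0])
    a=np.degrees(np.arctan2(e[i][1],e[i][0]))%180
    return np.array(r[0]).round(1),round(a,1),round(L[i],1),round(L[1-i],1),m
def edges(mask): return cv2.cvtColor(mask,cv2.COLOR_GRAY2BGR)
E
python3 - <<'E'
from seg import *
im=cv2.imread("pics/top0.png"); p=robot.camera_params("top")
dark=lambda c,h:c.max(2)<75
T=[("planepad",(260,105,48,75),dark,.012),("sanderpad",(270,200,35,60),dark,.012),("tapepad",(440,175,40,50),dark,.012),("squarepad",(75,180,68,66),dark,.012),
("plane",(150,230,45,70),lambda c,h:(h[...,1]<90)|(c.max(2)<95),.03),
("sander",(355,145,48,55),lambda c,h:(c.max(2)>110)&~((h[...,1]>140)),.042),
("tape",(165,140,42,35),lambda c,h:(h[...,1]<90),.062),
("stock",(382,233,40,50),lambda c,h:(h[...,0]<12)&(c.max(2)>60)&(c[...,1]<90),.018),
("blade",(352,235,40,40),lambda c,h:(h[...,1]<70),.004)]
ms=[]
for n,roi,f,z in T:
    r=rect(im,p,roi,f,z); print(n,*r[:4])
    x,y,w,h=roi;c=cv2.resize(im[y:y+h,x:x+w],(w*6,h*6)); 
    cs,_=cv2.findContours(r[4],cv2.RETR_EXTERNAL,cv2.CHAIN_APPROX_NONE); cv2.drawContours(c,cs,-1,(0,255,0),2)
    ms.append(cv2.resize(c,(160,200)))
cv2.imwrite("pics/masks.png",np.vstack([np.hstack(ms[:5]),np.hstack(ms[5:]+[ms[0]])]))
for t in ["plane","sander","tape","square","plane_pad","sander_pad","tape_pad","square_pad","glue","filler"]:
    for _ in [0]:
        for d in robot.spot_in("top",t)[:3]:
            E=p["extrinsics"]; print(t,(E[:3,:3]@d["centre"]+E[:3,3]).round(3),round(d["score"],2))
E
```

```text
planepad [689.3  -6.2] 169.0 139.5 46.4
sanderpad [467.7 -13.4] 1.4 98.5 55.9
tapepad [ 541.4 -454. ] 16.9 67.5 36.5
squarepad [509.2 440.1] 73.9 109.2 99.6
plane [380.9 267.8] 172.1 145.3 53.6Traceback (most recent call last):
  File "<stdin>", line 12, in <module>
  File "seg.py", line 7, in rect
    cs,_=cv2.findContours(m,cv2.RETR_EXTERNAL,cv2.CHAIN_APPROX_NONE); cn=max(cs,key=cv2.contourArea)
                                                                         ~~~^^^^^^^^^^^^^^^^^^^^^^^^
ValueError: max() iterable argument is empty
```

```bash
python3 - <<'E'
from h import *
p=robot.camera_params("top")
def q(n,pts,o,z):
    X=unproj(p,(np.array(pts)+.5)/4-.5+o,z)[:,:2]*1000
    r=cv2.minAreaRect(X.astype(np.float32)); b=cv2.boxPoints(r);e=[b[1]-b[0],b[2]-b[1]]; i=int(np.linalg.norm(e[1])>np.linalg.norm(e[0]))
    print(n,X.mean(0).round(1),np.round(r,1) if 0 else r, np.degrees(np.arctan2(e[i][1],e[i][0]))%180)
q("sander",[(133,43),(218,60),(190,215),(105,197)],[340,140],.042)
q("stock",[(163,97),(190,78),(280,212),(250,233)],[345,220],.018)
q("bladeend",[(45,170),(68,205)],[345,220],.004)
print(proj(p,[[0.38,.268,.03]]))
im=cv2.imread("pics/top0.png")
a=cv2.resize(im[225:300,140:240],None,fx=4,fy=4,interpolation=cv2.INTER_CUBIC);b=cv2.resize(im[125:200,140:240],None,fx=4,fy=4,interpolation=cv2.INTER_CUBIC)
cv2.imwrite("pics/c5.png",np.hstack([a,b]))
for t in ["plane","sander","tape","square","glue","filler"]:
    robot.snapshot("top")
    for d in robot.spot_in("top",t)[:2]:
        E=p["extrinsics"]; print(t,(E[:3,:3]@d["centre"]+E[:3,3]).round(3),round(d["score"],2))
print(robot.get_obs()["time"])
E
```

```text
sander [ 606.6 -246.4] ((606.4766845703125, -246.30357360839844), (53.72052764892578, 99.07538604736328), 78.4262924194336) 168.42628
stock [ 392.6 -295.7] ((392.3131408691406, -295.2060241699219), (99.67417907714844, 22.917057037353516), 32.80458450317383) 32.8046
bladeend [ 372.5 -195.4] ((372.5210876464844, -195.40444946289062), (26.053464889526367, 0.0), -147.41065979003906) 32.589355
[[171.94743001 264.92103576]]
plane [0.378 0.265 0.031] 0.84
sander [ 0.601 -0.239  0.04 ] 0.62
tape [0.637 0.231 0.062] 0.78
square [ 0.319 -0.445  0.016] 0.65
glue [0.429 0.144 0.104] 0.77
filler [ 0.436 -0.149  0.078] 0.94
0.75
```

View pics/c5.png

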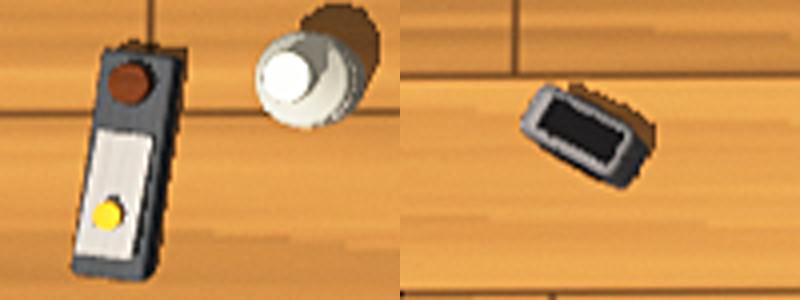

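```bash
cat > go.py <<'E'
# usage: go.py x y z yawdeg(mm) -> distances and rows
import sys
from h import *
o=robot.get_obs(); g=float(sys.argv[5]) if len(sys.argv)>5 else None
t=np.array([float(v) for v in sys.argv[1:4]])/1000; yaw=np.radians(float(sys.argv[4]))
Rm=R.from_euler("xyz",o["ee_rot"]); Rt=R.from_euler("xyz",[-np.pi/2,0,yaw])
d=t-o["tool_pos"]; rv=(Rm.inv()*Rt).as_rotvec()
n=max(1,int(np.ceil(max(np.linalg.norm(d)/.048,np.linalg.norm(rv)/.147))))
cur=Rm; out=[]
for i in range(n):
    s=cur.inv().apply(d/n); out.append(" ".join(f"{v:.3f}" for v in rv/n)+"  "+" ".join(f"{v:.4f}" for v in s)); cur=cur*R.from_rotvec(rv/n)
print("t",round(o["time"],2),"pos",(o["tool_pos"]*1000).round(1),"yaw",np.degrees(o["ee_rot"]).round(2),"w",round(o["width"]*1000,1),"F",o["wrist_force"].round(1),"j6",o["joint_positions"][5].round(3))
print("tool shift",Rm.inv().apply(d).round(4),"rot",rv.round(3),"n",n); print("\n".join(out))
E
python3 go.py 350 250 260 81.5
```

```text
t 0.75 pos [ 208.  -509.2  205.5] yaw [-9.000e+01 -1.000e-02 -6.778e+01] w 94.1 F [-0.4 -0.6 -0.2] j6 -0.103
tool shift [-0.6491 -0.0546  0.4186] rot [ 0.    -2.605 -0.   ] n 18
0.000 -0.145 -0.000  -0.0361 -0.0030 0.0233
0.000 -0.145 -0.000  -0.0323 -0.0030 0.0282
0.000 -0.145 -0.000  -0.0279 -0.0030 0.0326
0.000 -0.145 -0.000  -0.0229 -0.0030 0.0363
0.000 -0.145 -0.000  -0.0175 -0.0030 0.0392
0.000 -0.145 -0.000  -0.0116 -0.0030 0.0413
0.000 -0.145 -0.000  -0.0055 -0.0030 0.0425
0.000 -0.145 -0.000  0.0007 -0.0030 0.0429
0.000 -0.145 -0.000  0.0068 -0.0030 0.0424
0.000 -0.145 -0.000  0.0129 -0.0030 0.0409
0.000 -0.145 -0.000  0.0186 -0.0030 0.0386
0.000 -0.145 -0.000  0.0240 -0.0030 0.0356
0.000 -0.145 -0.000  0.0289 -0.0030 0.0317
0.000 -0.145 -0.000  0.0332 -0.0030 0.0272
0.000 -0.145 -0.000  0.0368 -0.0030 0.0221
0.000 -0.145 -0.000  0.0396 -0.0030 0.0166
0.000 -0.145 -0.000  0.0415 -0.0030 0.0107
0.000 -0.145 -0.000  0.0427 -0.0030 0.0046
```

>>> arm_command --series "0 -0.145 0 -0.036 -0.005 0.023 0.094; 0 -0.145 0 -0.032 -0.005 0.028 0.094; 0 -0.145 0 -0.028 -0.005 0.033 0.094; 0 -0.145 0 -0.023 -0.005 0.036 0.094; 0 -0.145 0 -0.017 -0.005 0.039 0.094; 0 -0.145 0 -0.012 -0.005 0.041 0.094; 0 -0.145 0 -0.005 -0.005 0.042 0.094; 0 -0.145 0 0.001 -0.005 0.043 0.094; 0 -0.145 0 0.007 -0.005 0.042 0.094; 0 -0.145 0 0.013 -0.005 0.041 0.094"

```text
time: 1.75
tool_pos: [0.2777, -0.0766, 0.2556]
ee_rot: [-1.569, -0.005, 0.312]
wrist_force: [1.2, 0.1, 0.2]
width: 0.0939
```

```bash
python3 go.py 370 250 260 81.5
```

```text
t 1.75 pos [277.7 -76.6 255.6] yaw [-89.91  -0.28  17.85] w 93.9 F [1.2 0.1 0.2] j6 -0.783
tool shift [ 0.188  -0.003   0.2826] rot [ 1.000e-03 -1.111e+00  5.000e-03] n 8
0.000 -0.139 0.001  0.0235 -0.0004 0.0353
0.000 -0.139 0.001  0.0282 -0.0004 0.0317
0.000 -0.139 0.001  0.0323 -0.0004 0.0275
0.000 -0.139 0.001  0.0358 -0.0004 0.0228
0.000 -0.139 0.001  0.0386 -0.0004 0.0176
0.000 -0.139 0.001  0.0407 -0.0005 0.0121
0.000 -0.139 0.001  0.0420 -0.0005 0.0064
0.000 -0.139 0.001  0.0424 -0.0005 0.0005
```

Tracking is near full speed.

>>> arm_command --series "0 -0.14 0 0.023 0 0.035 0.094; 0 -0.14 0 0.028 0 0.032 0.094; 0 -0.14 0 0.032 0 0.027 0.094; 0 -0.14 0 0.036 0 0.023 0.094; 0 -0.14 0 0.039 0 0.018 0.094; 0 -0.14 0 0.041 0 0.012 0.094; 0 -0.14 0 0.042 0 0.006 0.094; 0 -0.14 0 0.042 0 0 0.094; 0 0 0 0 0 0 0.094"

```text
time: 2.65
tool_pos: [0.3618, 0.2707, 0.2607]
ee_rot: [-1.59, -0.004, 1.489]
wrist_force: [0.1, -0.4, -0.1]
width: 0.0939
```

```bash
cat > wsnap.py <<'E'
import sys,json
from h import *
p=robot.camera_params("wrist"); im=robot.snapshot("wrist"); cv2.imwrite(f"pics/{sys.argv[1]}.png",im)
json.dump({k:(v.tolist() if hasattr(v,"tolist") else v) for k,v in p.items()},open(f"pics/{sys.argv[1]}.json","w"))
E
cat >> h.py <<'E'
import json
def load(n):
    p=json.load(open(f"pics/{n}.json")); p["extrinsics"]=np.array(p["extrinsics"]); return cv2.imread(f"pics/{n}.png"),p
E
python3 wsnap.py w1; python3 go.py 379 267 260 81.5
```

```text
t 2.7 pos [361.5 268.9 261.2] yaw [-91.11  -0.15  85.12] w 94.1 F [ 0.4 -0.3 -0.1] j6 -0.967
tool shift [-0.0004  0.0015 -0.0175] rot [0.019 0.063 0.003] n 1
0.019 0.063 0.003  -0.0004 0.0015 -0.0175
```

View pics/w1.png

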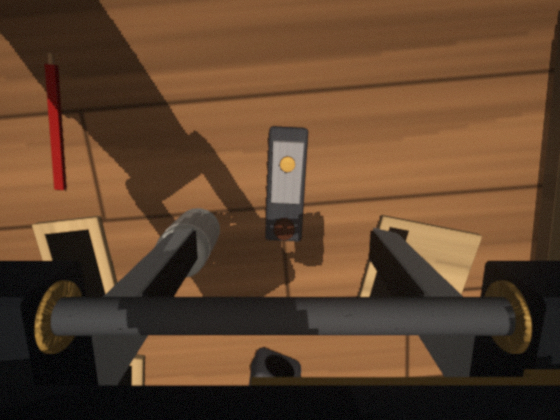

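```bash
cat > ov.py <<'E'
# ov.py img x y yaw(mm,deg) lx ly lz z0 scale out
import sys
from h import *
n=sys.argv[1]; x,y,a,lx,ly,lz,z0=[float(v) for v in sys.argv[2:9]]; out=sys.argv[9]
im,p=load(n); s=5
def box(h):
    c=np.array([[1,1],[-1,1],[-1,-1],[1,-1]])*[lx/2,ly/2]; t=np.radians(a)
    c=c@np.array([[np.cos(t),np.sin(t)],[-np.sin(t),np.cos(t)]])+[x,y]; return np.c_[c,np.full(4,h)]/1000
B=[proj(p,box(z0)),proj(p,box(z0+lz))]
al=np.vstack(B); x0,y0=np.floor(al.min(0)-10).astype(int).clip(0); x1,y1=np.ceil(al.max(0)+10).astype(int)
c=cv2.resize(im[y0:y1,x0:x1],None,fx=s,fy=s,interpolation=cv2.INTER_CUBIC)
for b,col in zip(B,[(0,255,0),(255,0,255)]): cv2.polylines(c,[(((b-[x0,y0]+.5)*s-.5)).round().astype(int)],True,col,1)
if max(c.shape)>790: f=min(790/c.shape[1],590/c.shape[0]); c=cv2.resize(c,None,fx=f,fy=f)
cv2.imwrite(out,c)
E
python3 ov.py w1 380 267 -8.3 140 46 30 0 pics/o1.png
python3 - <<'E'
from h import *
im,p=load("w1"); print(unproj(p,[[272,127],[307,128],[300,239],[266,238]],.03).round(4))
E
```

```text
[[0.3067 0.2639 0.03  ]
 [0.3111 0.3039 0.03  ]
 [0.4455 0.2864 0.03  ]
 [0.4407 0.2443 0.03  ]]
```

View pics/o1.png

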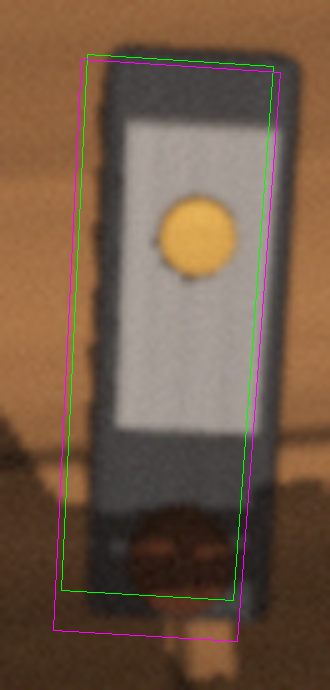

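>>> arm_command --series "0.02 0.06 0 0 0.001 -0.017 0.094; 0 0 0 0 0 0 0.094; 0 0 0 0 0 0 0.094"

```text
time: 3.0
tool_pos: [0.3779, 0.2651, 0.2614]
ee_rot: [-1.57, -0.002, 1.42]
wrist_force: [-0.8, -0.4, -0.1]
width: 0.0938
```

```bash
python3 wsnap.py w2; python3 go.py 379 267 260 81.5; python3 ov.py w2 380 267 -8.3 140 46 30 0 pics/o2.png
```

```text
t 3.05 pos [377.9 265.  261.3] yaw [-89.97  -0.11  81.37] w 93.8 F [0.6 0.4 0.4] j6 -0.933
tool shift [ 0.0022  0.0013 -0.0008] rot [-0.    -0.002  0.002] n 1
-0.000 -0.002 0.002  0.0022 0.0013 -0.0008
```

View pics/o2.png

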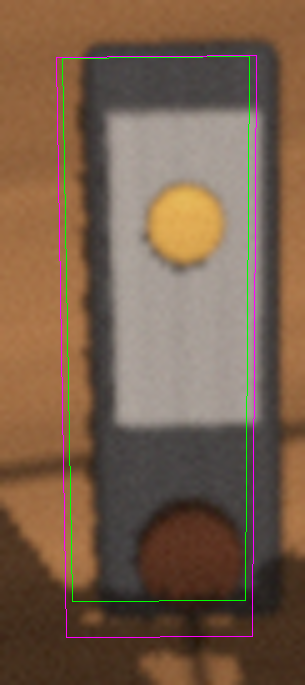

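```bash
cp pics/top0.png pics/t0.png; python3 - <<'E'
from h import *
p=robot.camera_params("top")
json.dump({k:(v.tolist() if hasattr(v,"tolist") else v) for k,v in p.items()},open("pics/t0.json","w"))
print(robot.get_obs()["joint_positions"].round(3))
E
python3 ov.py t0 380 267 -8.3 140 46 30 0 pics/o3.png;python3 ov.py t0 376 271 -8.3 140 46 30 0 pics/o4.png
python3 ov.py w2 376 271 -8.3 140 46 30 0 pics/o5.png
python3 - <<'E'
import cv2,numpy as np
a=[cv2.imread(f"pics/o{i}.png") for i in (3,4,5)]
h=max(x.shape[0] for x in a); a=[cv2.copyMakeBorder(x,0,h-x.shape[0],0,0,0) for x in a]; cv2.imwrite("pics/o345.png",np.hstack(a))
E
```

```text
[ 0.487 -0.116  1.462  0.002  1.795 -0.933]
```

View pics/o345.png

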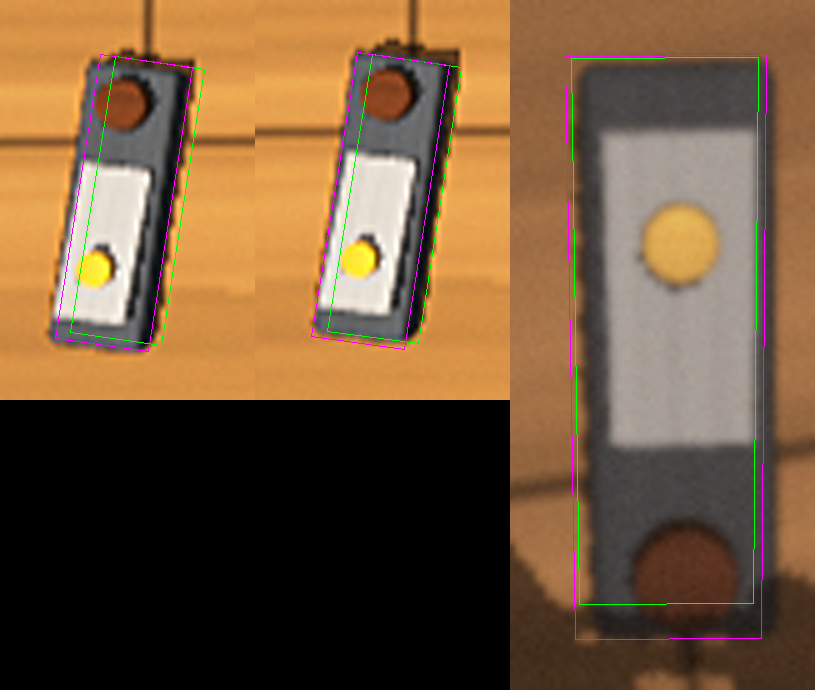

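```bash
python3 go.py 376 272 120 81.7;python3 go.py 376 272 5 81.7|head -2
```

```text
t 3.05 pos [377.9 265.  261.3] yaw [-89.97  -0.11  81.37] w 93.8 F [0.6 0.4 0.4] j6 -0.933
tool shift [0.0064 0.1413 0.0028] rot [-0.    -0.006  0.002] n 3
-0.000 -0.002 0.001  0.0021 0.0471 0.0009
-0.000 -0.002 0.001  0.0022 0.0471 0.0010
-0.000 -0.002 0.001  0.0022 0.0471 0.0010
t 3.05 pos [377.9 265.  261.3] yaw [-89.97  -0.11  81.37] w 93.8 F [0.6 0.4 0.4] j6 -0.933
tool shift [0.0062 0.2563 0.0028] rot [-0.    -0.006  0.002] n 6
```

>>> arm_command --series "0 -0.006 0 0.006 0.03 0.003 0.094; 0 0 0 0 0.045 0 0.094; 0 0 0 0 0.045 0 0.094; 0 0 0 0 0.045 0 0.094; 0 0 0 0 0 0 0.094"

```text
time: 3.55
tool_pos: [0.3758, 0.2692, 0.0967]
ee_rot: [-1.58, -0.008, 1.423]
wrist_force: [0.2, -0.2, -0.6]
width: 0.0941
```

```bash
python3 go.py 376 272 5 81.7
```

```text
t 3.55 pos [375.8 269.2  96.7] yaw [-90.52  -0.47  81.51] w 94.1 F [ 0.2 -0.2 -0.6] j6 -0.925
tool shift [0.002  0.0917 0.0011] rot [ 0.009 -0.003  0.008] n 2
0.005 -0.002 0.004  0.0010 0.0458 0.0005
0.005 -0.002 0.004  0.0012 0.0458 0.0003
```

>>> arm_command --series "0.009 -0.003 0.008 0.001 0.04 0.001 0.094; 0 0 0 0.001 0.04 0 0.094; 0 0 0 0 0.005 0 0.094; 0 0 0 0 0 0 0.094"

```text
time: 3.95
tool_pos: [0.3811, 0.2736, 0.0206]
ee_rot: [-1.584, -0.009, 1.424]
wrist_force: [0.2, -0.4, 1.5]
width: 0.094
```

```bash
python3 go.py 376 272 5 81.7; python3 wsnap.py w3
```

```text
t 3.95 pos [381.1 273.6  20.6] yaw [-90.73  -0.54  81.61] w 94.0 F [ 0.2 -0.4  1.5] j6 -0.922
tool shift [-0.0025  0.0155  0.005 ] rot [ 0.013 -0.002  0.009] n 1
0.013 -0.002 0.009  -0.0025 0.0155 0.0050
```

View pics/w3.png

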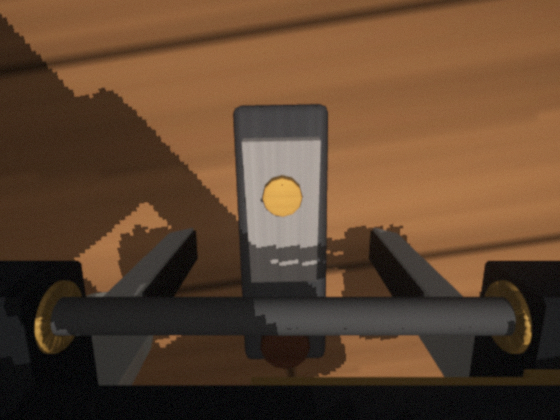

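>>> arm_command --series "0.013 -0.002 0.009 -0.002 0.008 0.005 0.094; 0 0 0 0 0.007 0 0.094; 0 0 0 0 0 0 0.094"

```text
time: 4.3
tool_pos: [0.3804, 0.2749, 0.012]
ee_rot: [-1.58, -0.008, 1.426]
wrist_force: [0.2, -0.3, -0.3]
width: 0.0942
```

```bash
python3 go.py 376 272 5 81.7
```

```text
t 4.3 pos [380.4 274.9  12. ] yaw [-90.54  -0.44  81.72] w 94.2 F [ 0.2 -0.3 -0.3] j6 -0.922
tool shift [-0.0035  0.007   0.004 ] rot [0.009 0.    0.008] n 1
0.009 0.000 0.008  -0.0035 0.0070 0.0040
```

>>> arm_command --series "0.012 0 0.01 -0.003 0.01 0.006 0.094; 0.005 0 0.005 -0.001 0.004 0.003 0.094; 0 0 0 0 0 0 0.094"

```text
time: 4.6
tool_pos: [0.3732, 0.2728, 0.0006]
ee_rot: [-1.568, 0.006, 1.426]
wrist_force: [-0.3, -0.0, 0.9]
width: 0.0938
```

```bash
python3 go.py 376 272 5 81.7
```

```text
t 4.6 pos [373.2 272.8   0.6] yaw [-89.83   0.34  81.71] w 93.8 F [-0.3 -0.   0.9] j6 -0.915
tool shift [-0.0004 -0.0044 -0.0029] rot [-0.003  0.    -0.006] n 1
-0.003 0.000 -0.006  -0.0004 -0.0044 -0.0029
```

>>> arm_command --series "0 0 0 0 -0.004 -0.003 0.094; 0 0 0 0 0 0 0.094; 0 0 0 0 0 0 0.094"

```text
time: 4.9
tool_pos: [0.3754, 0.2721, 0.0038]
ee_rot: [-1.566, 0.007, 1.426]
wrist_force: [-0.2, -0.5, -0.3]
width: 0.0939
```

```bash
python3 go.py 376 272 5 81.7
```

```text
t 4.9 pos [375.4 272.1   3.8] yaw [-89.71   0.41  81.73] w 93.9 F [-0.2 -0.5 -0.3] j6 -0.919
tool shift [-0.     -0.0012 -0.0006] rot [-0.005  0.001 -0.007] n 1
-0.005 0.001 -0.007  -0.0000 -0.0012 -0.0006
```

Good; close on the plane.

>>> arm_command --series "-0.004 0 -0.006 0 -0.001 0 0.094; 0 0 0 0 0 0 0.03; 0 0 0 0 0 0 0.03; 0 0 0 0 0 0 0.03; 0 0 0 0 0 0 0.03; 0 0 0 0 0 0 0.03; 0 0 0 0 0 0 0.03; 0 0 0 0 0 0 0.03; 0 0 0 0 0 0 0.03"

```text
time: 5.8
tool_pos: [0.3747, 0.2725, 0.004]
ee_rot: [-1.569, -0.0, 1.426]
wrist_force: [0.4, 0.2, -0.4]
width: 0.0457
```

```bash
python3 go.py 376 272 5 81.7; python3 wsnap.py w4
```

```text
t 5.8 pos [374.7 272.5   4. ] yaw [-89.88  -0.    81.72] w 45.7 F [ 0.4  0.2 -0.4] j6 -0.921
tool shift [-0.0004 -0.001  -0.0013] rot [-0.002  0.     0.   ] n 1
-0.002 0.000 0.000  -0.0004 -0.0010 -0.0013
```

View pics/w4.png

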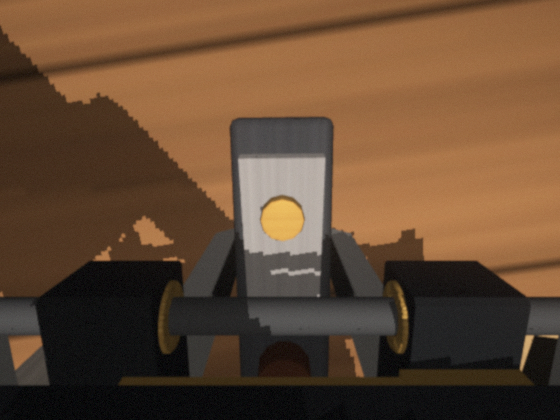

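```bash
python3 - <<'E'
from h import *
im,p=load("w4"); X=unproj(p,[[236,119],[328,119]],.03).mean(0); print(X, np.hypot(*(X[:2]-[.3747,.2725])))
E
python3 go.py 374 272 230 81.7 | head -2; python3 go.py 689 -6 230 79
```

```text
[0.30953416 0.2821223  0.03      ] 0.06587242171869877
t 5.85 pos [374.8 272.6   4. ] yaw [-8.988e+01 -1.000e-02  8.172e+01] w 45.5 F [ 0.8  1.  -0.8] j6 -0.921
tool shift [-0.0007 -0.226   0.0011] rot [-0.002  0.     0.   ] n 5
t 5.85 pos [374.8 272.6   4. ] yaw [-8.988e+01 -1.000e-02  8.172e+01] w 45.5 F [ 0.8  1.  -0.8] j6 -0.921
tool shift [-0.2304 -0.2267 -0.3506] rot [-0.002  0.047  0.   ] n 10
-0.000 0.005 0.000  -0.0230 -0.0227 -0.0351
-0.000 0.005 0.000  -0.0229 -0.0227 -0.0352
-0.000 0.005 0.000  -0.0227 -0.0227 -0.0353
-0.000 0.005 0.000  -0.0225 -0.0226 -0.0354
-0.000 0.005 0.000  -0.0224 -0.0226 -0.0355
-0.000 0.005 0.000  -0.0222 -0.0226 -0.0356
-0.000 0.005 0.000  -0.0220 -0.0226 -0.0357
-0.000 0.005 0.000  -0.0219 -0.0226 -0.0358
-0.000 0.005 0.000  -0.0217 -0.0226 -0.0359
-0.000 0.005 0.000  -0.0215 -0.0226 -0.0361
```

>>> arm_command --series "0 0 0 0 -0.045 0 0.03; 0 0 0 0 -0.045 0 0.03; 0 0 0 0 -0.045 0 0.03; 0 0 0 0 -0.045 0 0.03; 0 0 0 -0.02 -0.04 -0.035 0.03; 0 0 0 -0.024 0 -0.036 0.03; 0 0.005 0 -0.024 0 -0.036 0.03; 0 0.005 0 -0.024 0 -0.036 0.03; 0 0.005 0 -0.024 0 -0.036 0.03; 0 0.005 0 -0.024 0 -0.036 0.03; 0 0.005 0 -0.024 0 -0.036 0.03; 0 0 0 0 0 0 0.03"

```text
time: 7.05
tool_pos: [0.5911, 0.0627, 0.1982]
ee_rot: [-1.525, 0.028, 1.406]
wrist_force: [-1.7, 0.7, -7.3]
width: 0.0457
```

```bash
python3 go.py 687 -6 150 79
```

```text
t 7.05 pos [591.1  62.7 198.2] yaw [-87.37   1.63  80.56] w 45.7 F [-1.7  0.7 -7.3] j6 -1.386
tool shift [-0.0507  0.0448 -0.1081] rot [-0.045  0.027 -0.029] n 3
-0.015 0.009 -0.010  -0.0169 0.0149 -0.0360
-0.015 0.009 -0.010  -0.0167 0.0153 -0.0359
-0.015 0.009 -0.010  -0.0166 0.0157 -0.0359
```

>>> arm_command --series "-0.02 0.009 -0.015 -0.017 0.005 -0.036 0.03; -0.015 0.009 -0.01 -0.017 0.01 -0.036 0.03; -0.01 0.009 -0.005 -0.017 0.01 -0.036 0.03; 0 0 0 0 0 0 0.03; 0 0 0 0 0 0 0.03"

```text
time: 7.55
tool_pos: [0.6845, -0.0096, 0.1534]
ee_rot: [-1.542, 0.001, 1.375]
wrist_force: [-0.5, 0.8, -6.1]
width: 0.0457
```

```bash
python3 go.py 687 -6 60 79
```

```text
t 7.55 pos [684.5  -9.6 153.4] yaw [-8.838e+01  7.000e-02  7.879e+01] w 45.7 F [-0.5  0.8 -6.1] j6 -1.473
tool shift [ 0.0041  0.0933 -0.0044] rot [-0.028 -0.004 -0.001] n 2
-0.014 -0.002 -0.001  0.0021 0.0466 -0.0022
-0.014 -0.002 -0.001  0.0020 0.0467 -0.0015
```

>>> arm_command --series "-0.028 -0.004 0 0.004 0.04 -0.002 0.03; 0 0 0 0 0.04 0 0.03; 0 0 0 0 0 0 0.03; 0 0 0 0 0 0 0.03"

```text
time: 7.95
tool_pos: [0.6825, -0.0033, 0.0699]
ee_rot: [-1.565, 0.002, 1.382]
wrist_force: [1.0, 0.4, -4.4]
width: 0.0456
```

```bash
python3 go.py 687 -6 30 79; python3 wsnap.py w5; python3 - <<'E'
from h import *
im=robot.snapshot("top"); cv2.imwrite("pics/t1.png",im); cv2.imwrite("pics/t1c.png",cv2.resize(im[90:240,220:370],None,fx=4,fy=4,interpolation=cv2.INTER_CUBIC))
E
```

```text
t 7.95 pos [682.5  -3.3  69.9] yaw [-89.67   0.11  79.16] w 45.6 F [ 1.   0.4 -4.4] j6 -1.469
tool shift [-0.0017  0.0399 -0.0052] rot [-0.006  0.003 -0.002] n 1
-0.006 0.003 -0.002  -0.0017 0.0399 -0.0052
```

View pics/w5.png

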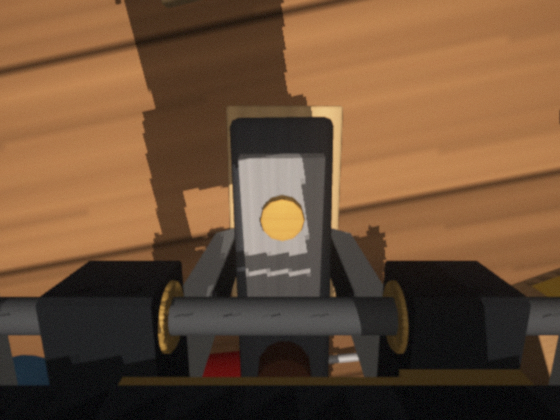

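```bash
python3 - <<'E'
from h import *
im,p=load("w5"); 
X=unproj(p,[[228,107],[341.5,107.5]],.012); print(X.round(4)); a=np.radians(-11); u=np.array([np.cos(a),np.sin(a)])
print("pad centre est (wrist)",X[:,:2].mean(0)+.0825*u, "width",np.linalg.norm(X[1]-X[0]),np.degrees(np.arctan2(*(X[1]-X[0])[:2])))
zt=.0699-.004+.03
Y=unproj(p,[[236,119],[328,119]],zt); print("plane tail",Y.mean(0), "centre",Y[:,:2].mean(0)+.07*u)
E
```

```text
[[ 0.6024 -0.0246  0.012 ]
 [ 0.6168  0.049   0.012 ]]
pad centre est (wrist) [ 0.69060176 -0.003563  ] width 0.07497909506936751 11.122680407689748
plane tail [0.61780607 0.00918071 0.0959    ] centre [ 0.68651998 -0.00417592]
```

View pics/t1c.png

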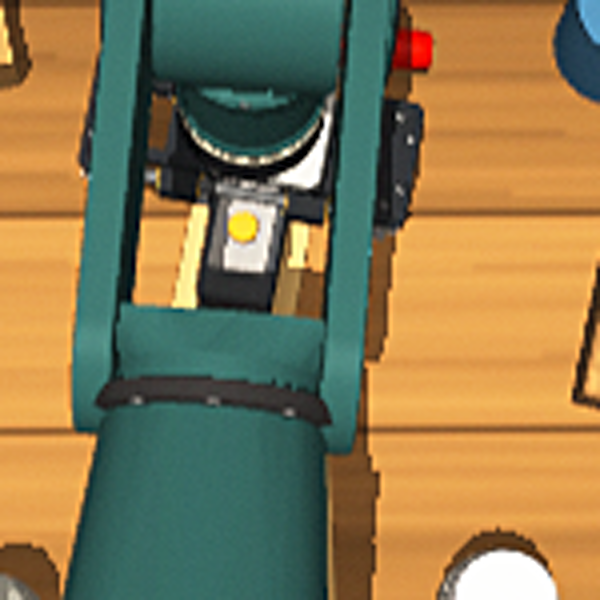

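>>> arm_command --series "-0.006 0.003 0 0 0.03 -0.003 0.03; 0 0 0 0 0.005 0 0.03; 0 0 0 0 0 0 0.03; 0 0 0 0 0 0 0.03"

```text
time: 8.45
tool_pos: [0.6914, -0.004, 0.0467]
ee_rot: [-1.589, 0.0, 1.379]
wrist_force: [-1.1, -0.3, -5.7]
width: 0.0457
```

```bash
python3 go.py 686.5 -3.5 20 79; python3 wsnap.py w6;  python3 - <<'E'
from h import *
im,p=load("w6");cv2.imwrite("pics/w6c.png",cv2.resize(im[90:290,200:370],None,fx=3,fy=3,interpolation=cv2.INTER_CUBIC))
E
```

```text
t 8.45 pos [691.4  -4.   46.7] yaw [-9.101e+01  2.000e-02  7.903e+01] w 45.7 F [-1.1 -0.3 -5.7] j6 -1.466
tool shift [-0.0004  0.0266  0.0054] rot [ 0.018  0.001 -0.   ] n 1
0.018 0.001 -0.000  -0.0004 0.0266 0.0054
```

View pics/w6c.png

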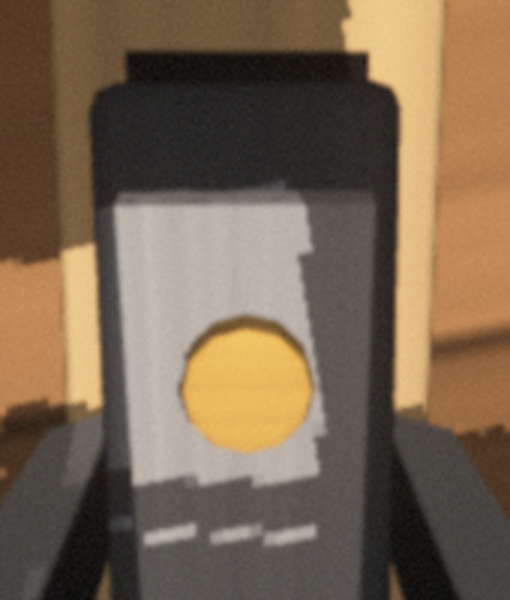

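```bash
python3 - <<'E'
from h import *
im,p=load("w6"); a=np.radians(-11); u=np.array([np.cos(a),np.sin(a)])
X=unproj(p,[[242,107.3],[322.8,107.8]],.012); print(np.linalg.norm(X[1]-X[0]),"pad c",X[:,:2].mean(0)+.071*u,np.degrees(np.arctan2(*(X[1]-X[0])[:2])))
Y=unproj(p,[[231,118.5],[333,118.5]],.0467-.004+.03); print(np.linalg.norm(Y[1]-Y[0]),Y[:,:2].mean(0)+.07*u)
E
```

```text
0.04777711941174294 pad c [ 0.69008748 -0.00364643] 11.345923524878568
0.04344264611874527 [ 0.69470936 -0.00458525]
```

>>> arm_command --series "0.018 0 0 0 0.02 0.004 0.03; 0 0 0 0 0 0 0.03; 0 0 0 0 0 0 0.03"

```text
time: 8.8
tool_pos: [0.6903, -0.0036, 0.0295]
ee_rot: [-1.577, -0.0, 1.379]
wrist_force: [0.4, -0.4, -4.8]
width: 0.0457
```

```bash
python3 go.py 687 -3.3 16 79
```

```text
t 8.8 pos [690.3  -3.6  29.5] yaw [-9.034e+01 -3.000e-02  7.903e+01] w 45.7 F [ 0.4 -0.4 -4.8] j6 -1.466
tool shift [-0.0004  0.0134  0.0034] rot [0.006 0.    0.   ] n 1
0.006 0.000 0.000  -0.0004 0.0134 0.0034
```

>>> arm_command --series "0.006 0 0 0 0.006 0.003 0.03; 0 0 0 0 0 0 0.03; 0 0 0 0 0 0 0.03; 0 0 0 0 0 0 0.03"

```text
time: 9.2
tool_pos: [0.6866, -0.003, 0.0221]
ee_rot: [-1.568, -0.0, 1.379]
wrist_force: [0.1, -0.3, -6.2]
width: 0.0454
```

```bash
python3 go.py 687 -3.3 16 79
```

```text
t 9.2 pos [686.6  -3.   22.1] yaw [-8.986e+01 -1.000e-02  7.902e+01] w 45.4 F [ 0.1 -0.3 -6.2] j6 -1.466
tool shift [-0.0002  0.0061 -0.0005] rot [-0.002  0.     0.   ] n 1
-0.002 0.000 0.000  -0.0002 0.0061 -0.0005
```

>>> arm_command --series "-0.002 0 0 0 0.003 -0.0005 0.03; 0 0 0 0 0.003 0 0.03; 0 0 0 0 0 0 0.03"

```text
time: 9.5
tool_pos: [0.6877, -0.0032, 0.0164]
ee_rot: [-1.572, -0.0, 1.379]
wrist_force: [0.6, 0.1, -5.3]
width: 0.0456
```

```bash
python3 go.py 687 -3.3 16 79
```

```text
t 9.5 pos [687.7  -3.2  16.4] yaw [-9.008e+01 -2.000e-02  7.902e+01] w 45.6 F [ 0.6  0.1 -5.3] j6 -1.466
tool shift [-0.0003  0.0004  0.0006] rot [0.001 0.    0.   ] n 1
0.001 0.000 0.000  -0.0003 0.0004 0.0006
```

>>> arm_command --series "0 0 0 0 0.002 0.0005 0.03; 0 0 0 0 0 0 0.03"

```text
time: 9.7
tool_pos: [0.688, -0.0032, 0.0166]
ee_rot: [-1.575, -0.0, 1.379]
wrist_force: [0.7, 0.3, -6.1]
width: 0.0458
```

```bash
python3 go.py 687 -3.3 16 79|head -2; python3 wsnap.py w7;  python3 - <<'E'
from h import *
im,p=load("w7");cv2.imwrite("pics/w7c.png",cv2.resize(im[90:290,200:370],None,fx=3,fy=3,interpolation=cv2.INTER_CUBIC))
E
```

```text
t 9.7 pos [688.   -3.2  16.6] yaw [-9.022e+01 -3.000e-02  7.903e+01] w 45.8 F [ 0.7  0.3 -6.1] j6 -1.466
tool shift [-0.0003  0.0006  0.001 ] rot [0.004 0.    0.   ] n 1
```

View pics/w7c.png

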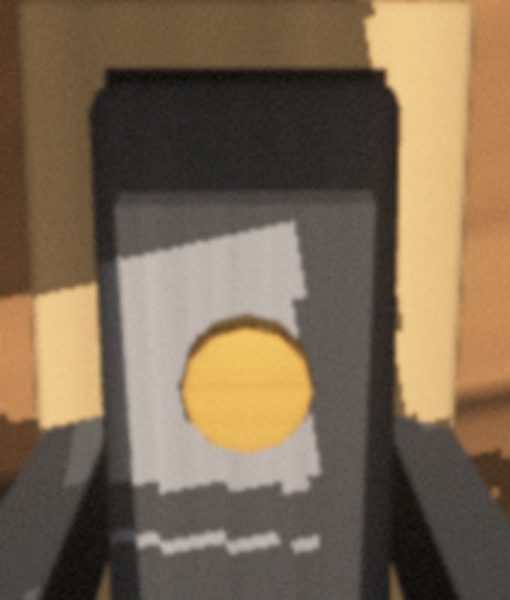

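```bash
python3 - <<'E'
from h import *
im,p=load("w7"); a=np.radians(-11); u=np.array([np.cos(a),np.sin(a)])
X=unproj(p,[[235,112.8],[328.7,113]],.012); print(np.linalg.norm(X[1]-X[0]),"pad c",X[:,:2].mean(0)+.071*u,np.degrees(np.arctan2(*(X[1]-X[0])[:2])))
for dz in(.0,.001):
  Y=unproj(p,[[231,117.5],[333,117.5]],.0166-.004+.03+dz); print(np.linalg.norm(Y[1]-Y[0]),Y[:,:2].mean(0)+.07*u)
E
```

```text
0.04801084159685388 pad c [ 0.68976513 -0.00360804] 11.125823652230528
0.04369346678561613 [ 0.69127159 -0.00374491]
0.04340835873172084 [ 0.69127897 -0.0037437 ]
```

>>> arm_command --series "0.003 0 0 0 0.003 0.001 0.03; 0 0 0 0 0.001 0 0.03; 0 0 0 0 0 0 0.03"

```text
time: 10.05
tool_pos: [0.6883, -0.0032, 0.0162]
ee_rot: [-1.575, -0.0, 1.38]
wrist_force: [1.0, -0.6, -2.9]
width: 0.0457
```

```bash
python3 go.py 687 -3.3 16 79|head -2
```

```text
t 10.05 pos [688.3  -3.2  16.2] yaw [-9.026e+01 -2.000e-02  7.904e+01] w 45.7 F [ 1.  -0.6 -2.9] j6 -1.466
tool shift [-0.0003  0.0002  0.0013] rot [0.005 0.001 0.   ] n 1
```

Touching (load dropping). Release and rise.

>>> arm_command --series "0 0 0 0 0 0.001 0.03; 0 0 0 0 0 0 0.05; 0 0 0 0 0 0 0.07; 0 0 0 0 0 0 0.09; 0 0 0 0 0 0 0.094; 0 0 0 0 -0.03 0 0.094; 0 0 0 0 -0.045 0 0.094; 0 0 0 0 -0.045 0 0.094; 0 0 0 0 -0.045 0 0.094; 0 0 0 0 0 0 0.094"

```text
time: 11.05
tool_pos: [0.6872, -0.0029, 0.1872]
ee_rot: [-1.579, -0.001, 1.379]
wrist_force: [0.5, -0.4, 0.5]
width: 0.0938
```

```bash
python3 wsnap.py w8; python3 ov.py w8 689.8 -3.6 -11 140 46 30 12 pics/o8.png; python3 go.py 604 -244 210 78.4
```

```text
t 11.1 pos [685.9  -2.8 183.4] yaw [-9.016e+01 -5.000e-02  7.903e+01] w 93.8 F [-0.3  0.4 -0.6] j6 -1.466
tool shift [-0.2524 -0.0269  0.0345] rot [0.003 0.011 0.001] n 6
0.000 0.002 0.000  -0.0421 -0.0045 0.0057
0.000 0.002 0.000  -0.0421 -0.0045 0.0057
0.000 0.002 0.000  -0.0421 -0.0045 0.0056
0.000 0.002 0.000  -0.0421 -0.0045 0.0055
0.000 0.002 0.000  -0.0421 -0.0044 0.0054
0.000 0.002 0.000  -0.0421 -0.0044 0.0054
```

View pics/o8.png

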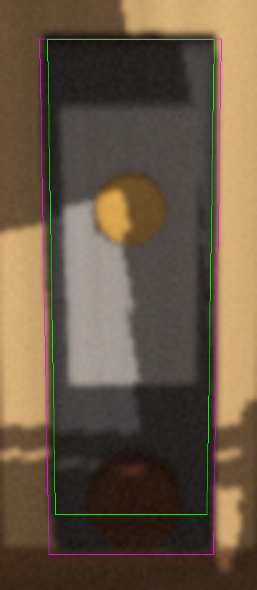

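>>> arm_command --series "0 0.002 0 -0.042 -0.005 0.006 0.094; 0 0.002 0 -0.042 -0.005 0.006 0.094; 0 0.002 0 -0.042 -0.005 0.006 0.094; 0 0.002 0 -0.042 -0.005 0.006 0.094; 0 0.002 0 -0.042 -0.005 0.005 0.094; 0 0.002 0 -0.042 -0.005 0.005 0.094; 0 0 0 0 0 0 0.094; 0 0 0 0 0 0 0.094; 0 0 0 0 0 0 0.094"

```text
time: 12.0
tool_pos: [0.5968, -0.2479, 0.1971]
ee_rot: [-1.551, -0.006, 1.371]
wrist_force: [0.6, -0.6, 0.4]
width: 0.094
```

```bash
python3 wsnap.py w9; python3 ov.py w9 606.4 -245 -11.6 100 56 42 0 pics/o9.png; python3 go.py 604 -244 210 78.4; python3 - <<'E'
from h import *
im=robot.snapshot("top"); cv2.imwrite("pics/t2.png",im); cv2.imwrite("pics/t2c.png",cv2.resize(im[90:200,220:340],None,fx=5,fy=5,interpolation=cv2.INTER_CUBIC))
E
```

```text
t 12.05 pos [ 596.9 -247.4  196.9] yaw [-88.86  -0.37  78.6 ] w 93.9 F [ 0.5 -0.3 -0.2] j6 -1.853
tool shift [ 0.0048 -0.0132 -0.0061] rot [-0.02   0.003  0.006] n 1
-0.020 0.003 0.006  0.0048 -0.0132 -0.0061
```

View pics/o9.png

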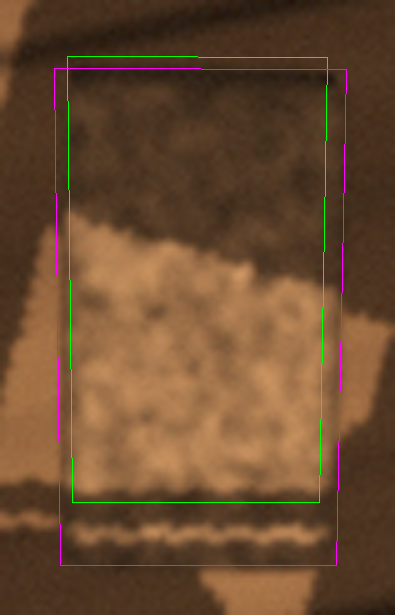

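View pics/t2c.png

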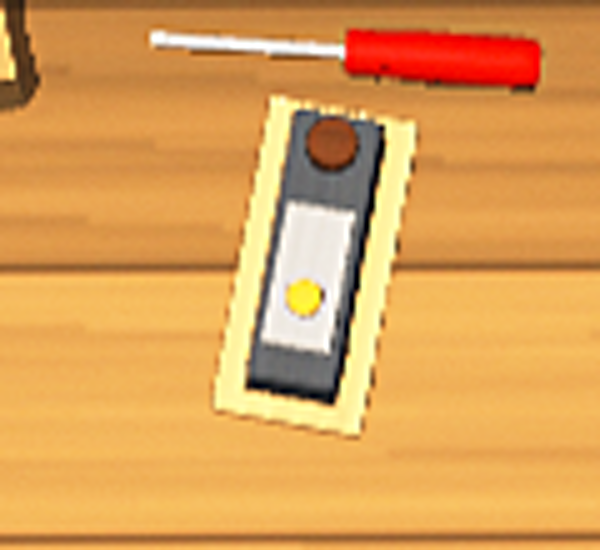

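>>> arm_command --series "-0.02 0.003 0.006 0.003 0.03 -0.008 0.094; 0 0 0 0 0.045 0 0.094; 0 0 0 0 0.045 0 0.094; 0 0 0 0 0.035 0 0.094; 0 0 0 0 0 0 0.094; 0 0 0 0 0 0 0.094"

```text
time: 12.7
tool_pos: [0.6112, -0.2371, 0.0407]
ee_rot: [-1.58, 0.0, 1.382]
wrist_force: [0.4, 0.2, 1.2]
width: 0.094
```

```bash
python3 go.py 605 -245.3 6 78.4
```

```text
t 12.7 pos [ 611.2 -237.1   40.7] yaw [-9.05e+01  2.00e-02  7.92e+01] w 94.0 F [0.4 0.2 1.2] j6 -1.84
tool shift [-0.0092  0.0347  0.0049] rot [ 0.009  0.014 -0.   ] n 1
0.009 0.014 -0.000  -0.0092 0.0347 0.0049
```

>>> arm_command --series "0.009 0.014 0 -0.009 0.01 0.004 0.094; 0 0 0 0 0.015 0 0.094; 0 0 0 0 0.005 0 0.094; 0 0 0 0 0 0 0.094; 0 0 0 0 0 0 0.094"

```text
time: 13.2
tool_pos: [0.6099, -0.2473, 0.016]
ee_rot: [-1.582, 0.004, 1.368]
wrist_force: [1.3, -0.5, 0.7]
width: 0.0943
```

```bash
python3 go.py 605 -245.3 6 78.4
```

```text
t 13.2 pos [ 609.9 -247.3   16. ] yaw [-90.62   0.2   78.4 ] w 94.3 F [ 1.3 -0.5  0.7] j6 -1.839
tool shift [0.0011 0.01   0.0053] rot [ 0.011  0.    -0.004] n 1
0.011 0.000 -0.004  0.0011 0.0100 0.0053
```

>>> arm_command --series "0.011 0 -0.004 0.001 0.008 0.004 0.094; 0 0 0 0 0 0 0.094; 0 0 0 0 0 0 0.094"

```text
time: 13.5
tool_pos: [0.6067, -0.246, 0.0089]
ee_rot: [-1.572, -0.0, 1.368]
wrist_force: [0.7, -0.6, 0.4]
width: 0.0939
```

```bash
python3 go.py 605 -245.3 6 78.4
```

```text
t 13.5 pos [ 606.7 -246.     8.9] yaw [-9.008e+01 -1.000e-02  7.838e+01] w 93.9 F [ 0.7 -0.6  0.4] j6 -1.84
tool shift [0.0004 0.0029 0.0018] rot [ 0.001 -0.     0.   ] n 1
0.001 -0.000 0.000  0.0004 0.0029 0.0018
```

>>> arm_command --series "0 0 0 0 0.002 0.002 0.094; 0 0 0 0 0 0 0.04; 0 0 0 0 0 0 0.04; 0 0 0 0 0 0 0.04; 0 0 0 0 0 0 0.04; 0 0 0 0 0 0 0.04; 0 0 0 0 0 0 0.04; 0 0 0 0 0 0 0.04"

```text
time: 14.3
tool_pos: [0.6049, -0.2455, 0.0072]
ee_rot: [-1.573, -0.0, 1.368]
wrist_force: [-0.8, -0.6, -0.9]
width: 0.0558
```

```bash
python3 go.py 605 -245.3 6 78.4|head -2; python3 wsnap.py w10
```

```text
t 14.3 pos [ 604.9 -245.5    7.2] yaw [-9.012e+01 -1.000e-02  7.840e+01] w 55.8 F [-0.8 -0.6 -0.9] j6 -1.841
tool shift [ 0.0002  0.0012 -0.0001] rot [0.002 0.    0.   ] n 1
```

View pics/w10.png

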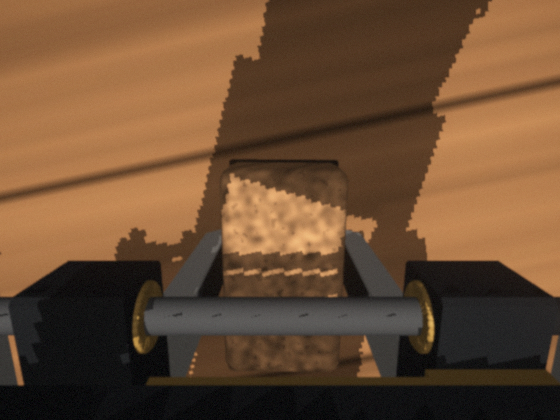

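```bash
python3 - <<'E'
from h import *
im,p=load("w10")
for z,r,c in((.0,160,(230,338)),(.042,165,(222,348))):
    X=unproj(p,[[c[0],r],[c[1],r]],z); print(np.linalg.norm(X[1]-X[0]),np.hypot(*(X.mean(0)[:2]-[.6049,-.2455])))
E
python3 go.py 467 -13 180 91.4
```

```text
0.057862443665740816 0.04493664289276093
0.052474247307791516 0.04747410733300525
t 14.35 pos [ 604.8 -245.5    7.1] yaw [-9.011e+01 -1.000e-02  7.840e+01] w 55.5 F [-0.3 -1.2 -0.2] j6 -1.841
tool shift [ 0.2    -0.1732  0.1814] rot [ 0.002 -0.227 -0.   ] n 7
0.000 -0.032 -0.000  0.0286 -0.0247 0.0259
0.000 -0.032 -0.000  0.0294 -0.0247 0.0250
0.000 -0.032 -0.000  0.0302 -0.0247 0.0240
0.000 -0.032 -0.000  0.0310 -0.0247 0.0230
0.000 -0.032 -0.000  0.0317 -0.0247 0.0220
0.000 -0.032 -0.000  0.0324 -0.0247 0.0210
0.000 -0.032 -0.000  0.0330 -0.0247 0.0199
```

>>> arm_command --series "0 0 0 0 -0.045 0 0.04; 0 0 0 0 -0.045 0 0.04; 0 0 0 0 -0.045 0 0.04; 0 0 0 0.01 -0.04 0.01 0.04; 0 -0.032 0 0.029 0 0.026 0.04; 0 -0.032 0 0.03 0 0.025 0.04; 0 -0.032 0 0.03 0 0.024 0.04; 0 -0.032 0 0.031 0 0.023 0.04; 0 -0.032 0 0.032 0 0.022 0.04; 0 -0.032 0 0.032 0 0.021 0.04; 0 -0.032 0 0.02 0 0.015 0.04; 0 0 0 0 0 0 0.04"

```text
time: 15.55
tool_pos: [0.456, -0.0059, 0.1842]
ee_rot: [-1.565, -0.006, 1.598]
wrist_force: [0.7, 0.1, -1.0]
width: 0.0556
```

```bash
python3 go.py 467 -12 100 91.4; python3 wsnap.py w11
```

```text
t 15.55 pos [456.   -5.9 184.2] yaw [-89.66  -0.32  91.56] w 55.6 F [ 0.7  0.1 -1. ] j6 -1.739
tool shift [-0.0069  0.0841 -0.0113] rot [-0.006  0.003  0.006] n 2
-0.003 0.001 0.003  -0.0034 0.0420 -0.0056
-0.003 0.001 0.003  -0.0033 0.0421 -0.0055
```

View pics/w11.png

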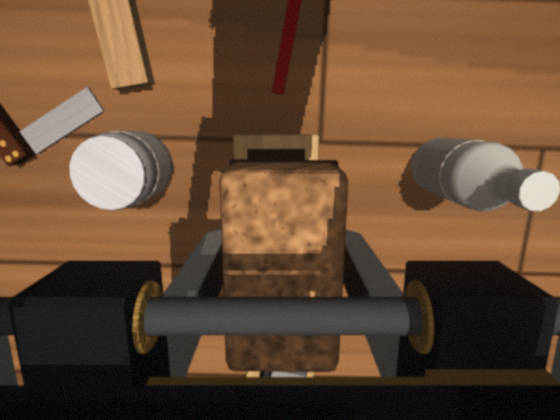

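>>> arm_command --series "-0.006 0.003 0.006 -0.007 0.04 -0.006 0.04; 0 0 0 0 0.045 -0.004 0.04; 0 0 0 0 0.03 0 0.04; 0 0 0 0 0 0 0.04; 0 0 0 0 0 0 0.04"

```text
time: 16.1
tool_pos: [0.4722, -0.0188, 0.068]
ee_rot: [-1.579, 0.006, 1.588]
wrist_force: [-1.1, 0.2, -0.4]
width: 0.056
```

```bash
python3 go.py 466 -12 30 91.4; python3 wsnap.py w12;  python3 - <<'E'
from h import *
im,p=load("w12");cv2.imwrite("pics/w12c.png",cv2.resize(im[120:270,190:380],None,fx=4,fy=4,interpolation=cv2.INTER_CUBIC))
E
```

```text
t 16.1 pos [472.2 -18.8  68. ] yaw [-90.47   0.34  90.99] w 56.0 F [-1.1  0.2 -0.4] j6 -1.744
tool shift [0.0071 0.0379 0.0064] rot [ 0.008 -0.007 -0.006] n 1
0.008 -0.007 -0.006  0.0071 0.0379 0.0064
```

View pics/w12c.png

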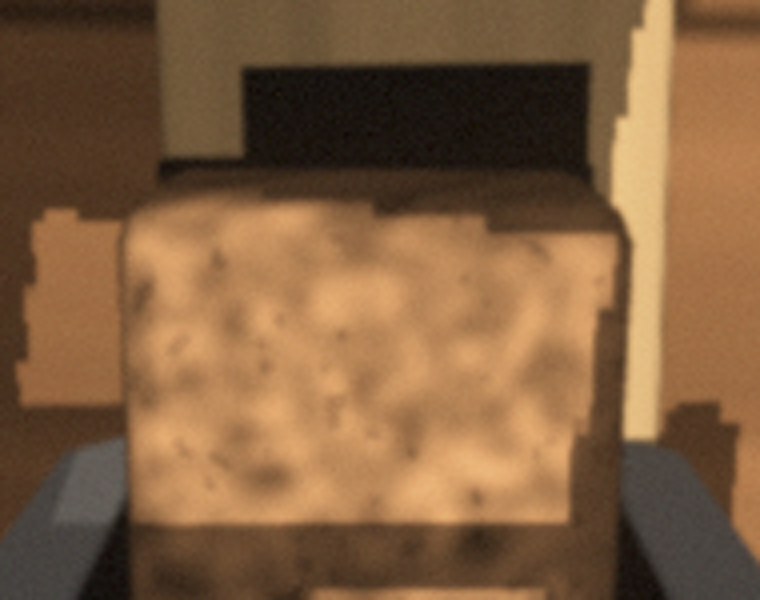

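```bash
cat > pad.py <<'E'
# pad.py img u1 v1 u2 v2 half z -> edge->centre along direction perpendicular, away from camera... uses deg yaw
import sys
from h import *
im,p=load(sys.argv[1]); u1,v1,u2,v2,half,z,yaw=[float(v) for v in sys.argv[2:9]]
X=unproj(p,[[u1,v1],[u2,v2]],z/1000)*1000; a=np.radians(yaw); u=np.array([np.cos(a),np.sin(a)])
e=X[1]-X[0]; print("len",np.linalg.norm(e).round(1),"edge-normal ang",np.degrees(np.arctan2(e[1],e[0])).round(1)-90,"centre",(X[:,:2].mean(0)+half*u).round(1))
E
python3 pad.py w12 250.6 136.6 336.9 135.6 51 12 1.4
python3 pad.py w12 230 160.4 337.5 160.4 50 60.8 1
python3 pad.py w12 230 160.4 337.5 160.4 50 64 1
python3 pad.py w12 221 170 348 170 50 102.8 1
```

```text
len 57.3 edge-normal ang 1.5999999999999943 centre [468.1 -11.2]
len 57.5 edge-normal ang 1.0 centre [477.6 -17.9]
len 56.5 edge-normal ang 1.0 centre [477.3 -17.9]
len 53.0 edge-normal ang 1.0 centre [476.7 -17.4]
```

>>> arm_command --series "0.008 -0.008 -0.006 0.007 0.02 0.008 0.04; 0 0 0 0 0.013 0 0.04; 0 0 0 0 0 0 0.04; 0 0 0 0 0 0 0.04"

```text
time: 16.55
tool_pos: [0.4706, -0.0142, 0.0414]
ee_rot: [-1.585, 0.003, 1.594]
wrist_force: [0.5, 0.5, -1.3]
width: 0.056
```

```bash
python3 go.py 463.2 -12 19 91.5; python3 wsnap.py w13;  python3 - <<'E'
from h import *
im,p=load("w13");cv2.imwrite("pics/w13c.png",cv2.resize(im[120:270,190:380],None,fx=4,fy=4,interpolation=cv2.INTER_CUBIC))
E
```

```text
t 16.55 pos [470.6 -14.2  41.4] yaw [-90.79   0.18  91.34] w 56.0 F [ 0.5  0.5 -1.3] j6 -1.744
tool shift [0.0025 0.0223 0.0077] rot [ 0.014 -0.003 -0.003] n 1
0.014 -0.003 -0.003  0.0025 0.0223 0.0077
```

View pics/w13c.png

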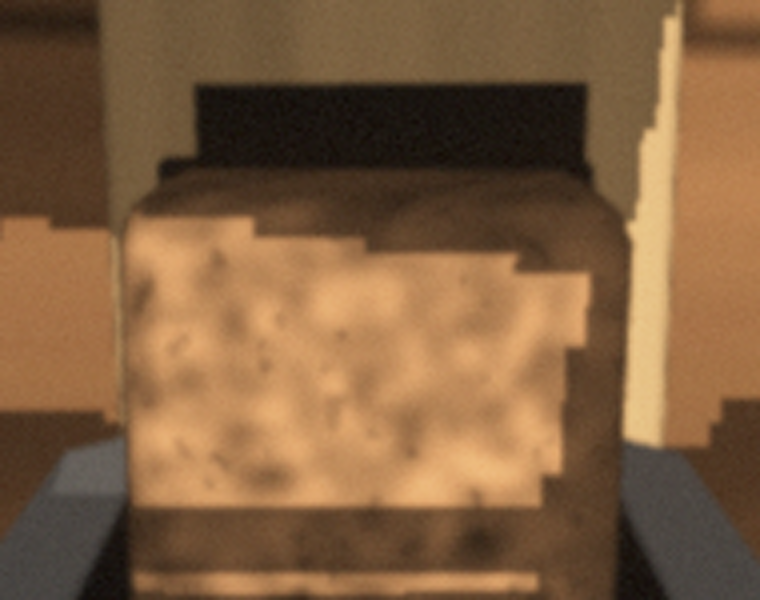

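>>> arm_command --series "0.014 -0.003 -0.003 0.0025 0.01 0.007 0.04; 0 0 0 0 0 0 0.04; 0 0 0 0 0 0 0.04; 0 0 0 0 0 0 0.04"

```text
time: 17.0
tool_pos: [0.465, -0.0122, 0.0328]
ee_rot: [-1.574, 0.001, 1.597]
wrist_force: [1.1, -0.6, -1.3]
width: 0.0559
```

```bash
python3 go.py 463.2 -12 19 91.5; python3 wsnap.py w14;  python3 - <<'E'
from h import *
im,p=load("w14");cv2.imwrite("pics/w14c.png",cv2.resize(im[120:270,190:380],None,fx=4,fy=4,interpolation=cv2.INTER_CUBIC))
E
```

```text
t 17.0 pos [465.  -12.2  32.8] yaw [-9.017e+01  5.000e-02  9.153e+01] w 55.9 F [ 1.1 -0.6 -1.3] j6 -1.745
tool shift [0.0002 0.0138 0.0018] rot [ 0.003  0.    -0.001] n 1
0.003 0.000 -0.001  0.0002 0.0138 0.0018
```

View pics/w14c.png

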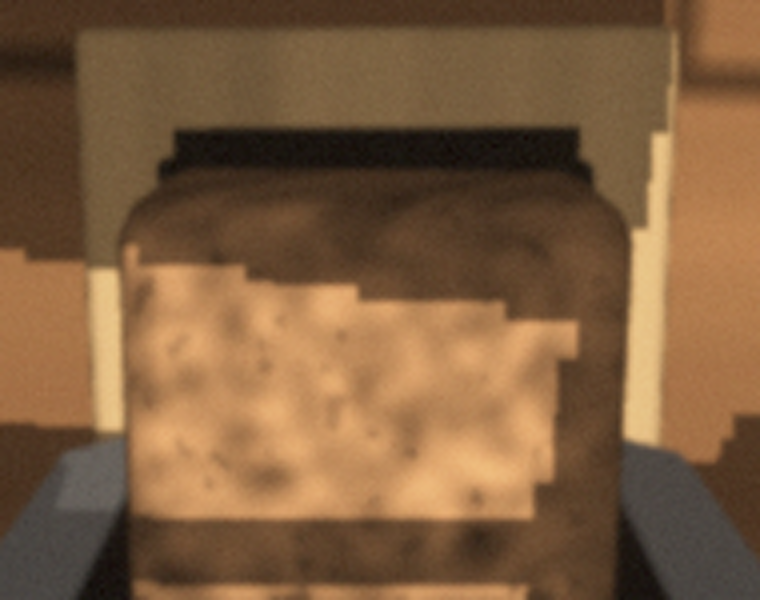

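```bash

python3 pad.py w14 233.8 152 334.7 152 51 12 1.5
python3 pad.py w14 230 160.2 337.5 160.2 50 25.6 1.5
```

```text
len 57.7 edge-normal ang 1.5 centre [468.2 -11. ]
len 57.6 edge-normal ang 1.5 centre [470.3 -11.2]
```

>>> arm_command --series "0.003 0 0 0 0.007 0.0025 0.04; 0 0 0 0 0.004 0 0.04; 0 0 0 0 0 0 0.04; 0 0 0 0 0 0 0.04"

```text
time: 17.45
tool_pos: [0.4624, -0.0123, 0.0209]
ee_rot: [-1.571, 0.001, 1.597]
wrist_force: [0.1, 0.4, -1.2]
width: 0.056
```

```bash
python3 go.py 463 -12 19 91.5|head -2
```

```text
t 17.45 pos [462.4 -12.3  20.9] yaw [-9.000e+01  6.000e-02  9.152e+01] w 56.0 F [ 0.1  0.4 -1.2] j6 -1.746
tool shift [ 0.0003  0.0019 -0.0006] rot [ 0.     0.    -0.001] n 1
```

>>> arm_command --series "0 0 0 0 0.002 -0.0005 0.04; 0 0 0 0 0.0015 0 0.04; 0 0 0 0 0 0 0.04"

```text
time: 17.75
tool_pos: [0.4636, -0.0124, 0.0196]
ee_rot: [-1.572, 0.001, 1.598]
wrist_force: [0.6, 0.5, -1.0]
width: 0.0559
```

```bash
python3 go.py 463 -12 19 91.5|head -2; python3 wsnap.py w15;  python3 - <<'E'
from h import *
im,p=load("w15");cv2.imwrite("pics/w15c.png",cv2.resize(im[120:270,190:380],None,fx=4,fy=4,interpolation=cv2.INTER_CUBIC))
E
```

```text
t 17.75 pos [463.6 -12.4  19.6] yaw [-9.007e+01  7.000e-02  9.154e+01] w 55.9 F [ 0.6  0.5 -1. ] j6 -1.746
tool shift [0.0004 0.0006 0.0006] rot [ 0.001  0.001 -0.001] n 1
```

View pics/w15c.png

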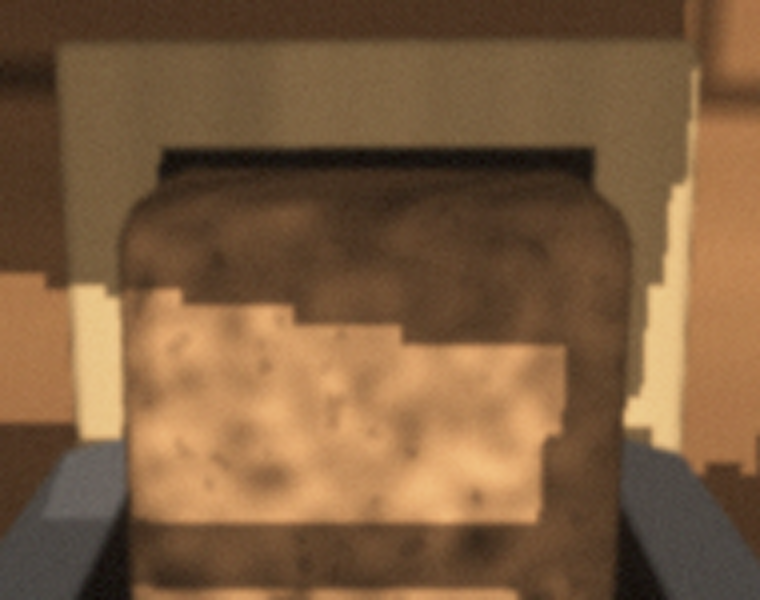

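>>> arm_command --series "0.001 0 0 0 0.002 0.0008 0.04; 0 0 0 0 0.001 0 0.04; 0 0 0 0 0 0 0.04"

```text
time: 18.1
tool_pos: [0.464, -0.0125, 0.0192]
ee_rot: [-1.573, 0.001, 1.598]
wrist_force: [1.0, -0.1, -1.0]
width: 0.0555
```

```bash
python3 go.py 463 -12 19 91.5|head -2
```

```text
t 18.1 pos [464.  -12.5  19.2] yaw [-9.014e+01  8.000e-02  9.154e+01] w 55.5 F [ 1.  -0.1 -1. ] j6 -1.746
tool shift [0.0005 0.0002 0.0009] rot [ 0.003  0.001 -0.001] n 1
```

>>> arm_command --series "0.003 0 0 0.0005 0.001 0.002 0.04; 0 0 0 0 0 0 0.04; 0 0 0 0 0 0 0.04"

```text
time: 18.4
tool_pos: [0.4638, -0.0125, 0.0192]
ee_rot: [-1.575, 0.002, 1.597]
wrist_force: [0.9, 0.5, 1.3]
width: 0.0559
```

```bash
python3 go.py 463 -12 19 91.5|head -2
```

```text
t 18.4 pos [463.8 -12.5  19.2] yaw [-90.22   0.14  91.53] w 55.9 F [0.9 0.5 1.3] j6 -1.745
tool shift [0.0005 0.0002 0.0008] rot [ 0.004  0.001 -0.002] n 1
```

Contact; sub-mm error. Release and rise.

>>> arm_command --series "0 0 0 0 0 0 0.06; 0 0 0 0 0 0 0.08; 0 0 0 0 0 0 0.094; 0 0 0 0 0 0 0.094; 0 0 0 0 -0.03 0 0.094; 0 0 0 0 -0.045 0 0.094; 0 0 0 0 -0.045 0 0.094; 0 0 0 0 -0.045 0 0.094; 0 0 0 0 -0.035 0 0.094"

```text
time: 19.3
tool_pos: [0.4573, -0.011, 0.2159]
ee_rot: [-1.552, -0.002, 1.598]
wrist_force: [0.7, 0.1, 0.3]
width: 0.0941
```

```bash
python3 go.py 640 229 230 -26;python3 wsnap.py w16; python3 ov.py w16 468 -11.2 1.5 100 56 42 12 pics/o16.png
```

```text
t 19.3 pos [457.3 -11.  215.9] yaw [-88.95  -0.1   91.53] w 94.1 F [0.7 0.1 0.3] j6 -1.745
tool shift [ 0.2351 -0.0171 -0.1888] rot [-0.013  2.051 -0.018] n 14
-0.001 0.147 -0.001  0.0168 -0.0012 -0.0135
-0.001 0.147 -0.001  0.0186 -0.0012 -0.0109
-0.001 0.147 -0.001  0.0200 -0.0012 -0.0081
-0.001 0.147 -0.001  0.0209 -0.0011 -0.0051
-0.001 0.147 -0.001  0.0215 -0.0011 -0.0019
-0.001 0.147 -0.001  0.0215 -0.0011 0.0012
-0.001 0.147 -0.001  0.0211 -0.0010 0.0043
-0.001 0.147 -0.001  0.0202 -0.0010 0.0074
-0.001 0.147 -0.001  0.0190 -0.0010 0.0102
-0.001 0.147 -0.001  0.0173 -0.0010 0.0129
-0.001 0.147 -0.001  0.0152 -0.0010 0.0153
-0.001 0.147 -0.001  0.0128 -0.0010 0.0173
-0.001 0.147 -0.001  0.0101 -0.0010 0.0190
-0.001 0.147 -0.001  0.0073 -0.0010 0.0203
```

View pics/o16.png

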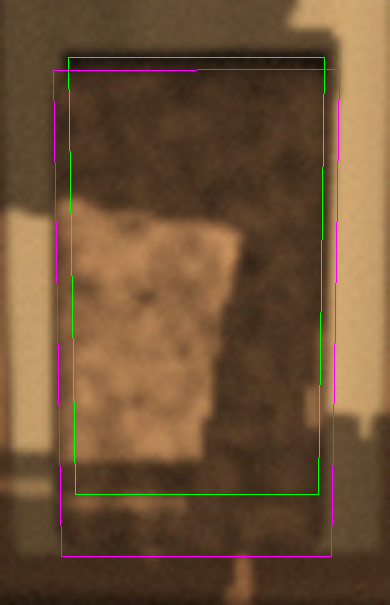

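>>> arm_command --series "0 0.147 0 0.017 -0.001 -0.013 0.094; 0 0.147 0 0.019 -0.001 -0.011 0.094; 0 0.147 0 0.02 -0.001 -0.008 0.094; 0 0.147 0 0.021 -0.001 -0.005 0.094; 0 0.147 0 0.021 -0.001 -0.002 0.094; 0 0.147 0 0.021 -0.001 0.001 0.094; 0 0.147 0 0.021 -0.001 0.004 0.094; 0 0.147 0 0.02 -0.001 0.007 0.094; 0 0.147 0 0.019 -0.001 0.01 0.094; 0 0.147 0 0.017 -0.001 0.013 0.094; 0 0 0 0 0 0 0.094"

```text
time: 20.45
tool_pos: [0.5985, 0.1627, 0.2321]
ee_rot: [-1.573, 0.003, 0.096]
wrist_force: [-0.6, -0.2, -0.5]
width: 0.0944
```

```bash
python3 go.py 640 229 230 -26
```

```text
t 20.45 pos [598.5 162.7 232.1] yaw [-90.13   0.19   5.51] w 94.4 F [-0.6 -0.2 -0.5] j6 0.079
tool shift [0.0477 0.0018 0.062 ] rot [ 0.003  0.55  -0.003] n 4
0.001 0.137 -0.001  0.0119 0.0005 0.0155
0.001 0.137 -0.001  0.0097 0.0005 0.0170
0.001 0.137 -0.001  0.0073 0.0005 0.0181
0.001 0.137 -0.001  0.0047 0.0005 0.0190
```

>>> arm_command --series "0 0.137 0 0.012 0 0.015 0.094; 0 0.137 0 0.01 0 0.017 0.094; 0 0.137 0 0.007 0 0.018 0.094; 0 0.12 0 0.005 0 0.015 0.094; 0 0 0 0 0 0 0.094; 0 0 0 0 0 0 0.094"

```text
time: 21.05
tool_pos: [0.6379, 0.2218, 0.2288]
ee_rot: [-1.582, 0.006, -0.439]
wrist_force: [1.0, -0.5, 0.5]
width: 0.0936
```

```bash
python3 go.py 640 229 230 -26; python3 wsnap.py w17; python3 ov.py w17 640 229 64 68 36 62 0 pics/o17.png
```

```text
t 21.05 pos [637.9 221.8 228.8] yaw [-90.63   0.33 -25.13] w 93.6 F [ 1.  -0.5  0.5] j6 0.691
tool shift [-0.0011 -0.0013  0.0074] rot [ 0.011  0.015 -0.006] n 1
0.011 0.015 -0.006  -0.0011 -0.0013 0.0074
```

View pics/w17.png

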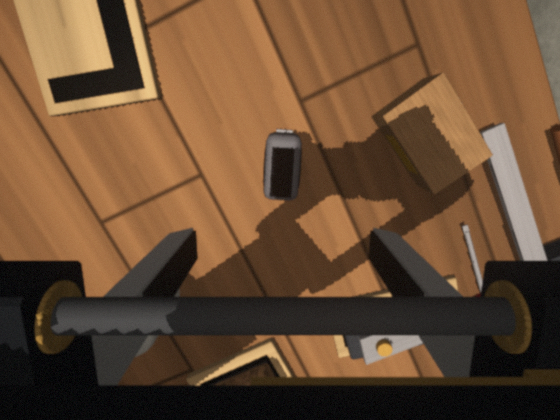

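View pics/o17.png

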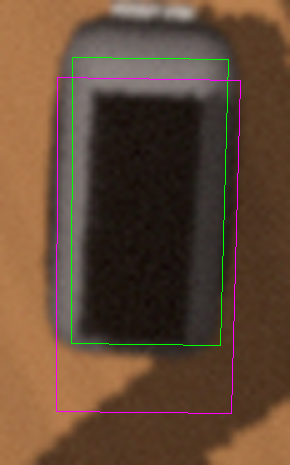

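```bash
python3 ov.py w17 644 237 61.7 68 36 62 0 pics/o18.png;python3 ov.py t0 644 237 61.7 68 36 62 0 pics/o19.png;python3 - <<'E'
import cv2,numpy as np
a=[cv2.imread(f"pics/o{i}.png") for i in (18,19)]
h=max(x.shape[0] for x in a); a=[cv2.copyMakeBorder(x,0,h-x.shape[0],0,0,0) for x in a]; cv2.imwrite("pics/o1819.png",np.hstack(a))
E
```

```text
(no output)
```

View pics/o1819.png

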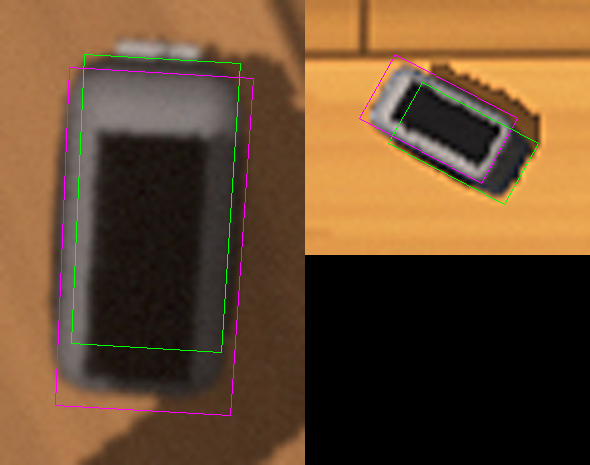

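```bash
python3 go.py 643 236.5 120 -28.4
```

```text
t 21.1 pos [637.8 221.7 228.8] yaw [-90.63   0.34 -25.18] w 93.9 F [-0.5  0.1 -0.4] j6 0.691
tool shift [-0.0009  0.1086  0.0168] rot [ 0.011  0.056 -0.006] n 3
0.004 0.019 -0.002  -0.0003 0.0362 0.0056
0.004 0.019 -0.002  -0.0005 0.0362 0.0055
0.004 0.019 -0.002  -0.0006 0.0362 0.0053
```

>>> arm_command --series "0.011 0.056 -0.006 -0.001 0.03 0.017 0.094; 0 0 0 0 0.04 0 0.094; 0 0 0 0 0.04 0 0.094; 0 0 0 0 0 0 0.094; 0 0 0 0 0 0 0.094"

```text
time: 21.6
tool_pos: [0.644, 0.233, 0.1213]
ee_rot: [-1.567, -0.007, -0.49]
wrist_force: [0.4, -0.3, 0.1]
width: 0.0938
```

```bash
python3 go.py 643 236.5 12 -28.4
```

```text
t 21.6 pos [644.  233.  121.3] yaw [-89.78  -0.39 -28.08] w 93.8 F [ 0.4 -0.3  0.1] j6 0.755
tool shift [-0.0033  0.1093  0.0022] rot [-0.004  0.006  0.007] n 3
-0.001 0.002 0.002  -0.0011 0.0364 0.0007
-0.001 0.002 0.002  -0.0010 0.0364 0.0008
-0.001 0.002 0.002  -0.0009 0.0364 0.0008
```

>>> arm_command --series "-0.004 0.006 0.007 -0.003 0.03 0.002 0.094; 0 0 0 0 0.035 0 0.094; 0 0 0 0 0.03 0 0.094; 0 0 0 0 0 0 0.094; 0 0 0 0 0 0 0.094"

```text
time: 22.1
tool_pos: [0.6517, 0.2363, 0.0423]
ee_rot: [-1.554, -0.019, -0.494]
wrist_force: [0.1, 0.7, -0.5]
width: 0.0942
```

```bash
python3 go.py 643 236.5 12 -28.4; python3 wsnap.py w18; python3 ov.py w18 643 236.5 61.7 68 36 62 0 pics/o20.png
```

```text
t 22.1 pos [651.7 236.3  42.3] yaw [-89.02  -1.06 -28.31] w 94.2 F [ 0.1  0.7 -0.5] j6 0.76
tool shift [-0.0084  0.03   -0.0045] rot [-0.017  0.002  0.019] n 1
-0.017 0.002 0.019  -0.0084 0.0300 -0.0045
```

View pics/o20.png

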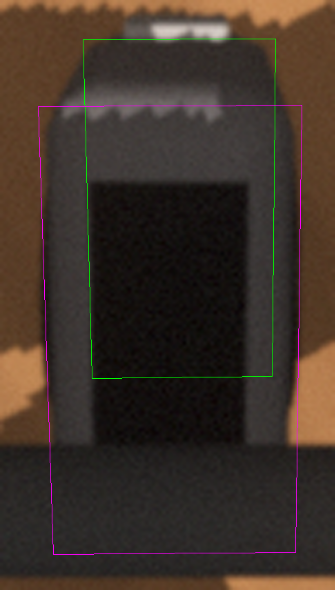

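>>> arm_command --series "-0.017 0.002 0.019 -0.008 0.02 -0.004 0.094; 0 0 0 0 0.008 0 0.094; 0 0 0 0 0 0 0.094; 0 0 0 0 0 0 0.094"

```text
time: 22.55
tool_pos: [0.6461, 0.2376, 0.0187]
ee_rot: [-1.565, -0.005, -0.496]
wrist_force: [-0.2, -0.1, 0.6]
width: 0.094
```

```bash
python3 go.py 643 236.5 12 -28.4
```

```text
t 22.55 pos [646.1 237.6  18.7] yaw [-89.68  -0.3  -28.4 ] w 94.0 F [-0.2 -0.1  0.6] j6 0.765
tool shift [-0.0023  0.0067 -0.0025] rot [-0.006 -0.     0.005] n 1
-0.006 -0.000 0.005  -0.0023 0.0067 -0.0025
```

>>> arm_command --series "-0.006 0 0.005 -0.002 0.004 -0.002 0.094; 0 0 0 0 0 0 0.094; 0 0 0 0 0 0 0.03; 0 0 0 0 0 0 0.02; 0 0 0 0 0 0 0.02; 0 0 0 0 0 0 0.02; 0 0 0 0 0 0 0.02; 0 0 0 0 0 0 0.02; 0 0 0 0 0 0 0.02; 0 0 0 0 0 0 0.02; 0 0 0 0 0 0 0.02"

```text
time: 23.65
tool_pos: [0.6437, 0.237, 0.0157]
ee_rot: [-1.571, -0.001, -0.495]
wrist_force: [-0.5, -0.0, -0.3]
width: 0.0362
```

```bash
python3 go.py 643 236.5 12 -28.4|head -2; python3 wsnap.py w19; python3 ov.py w19 643 236.5 61.7 68 36 62 0 pics/o21.png
```

```text
t 23.65 pos [643.7 237.   15.7] yaw [-8.998e+01 -4.000e-02 -2.839e+01] w 36.2 F [-0.5 -0.  -0.3] j6 0.766
tool shift [-0.0004  0.0037 -0.0008] rot [-0.     0.     0.001] n 1
```

View pics/o21.png

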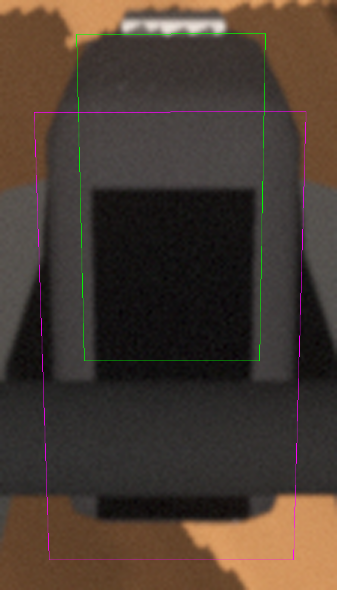

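```bash
python3 go.py 541.5 -452 180 -73
```

```text
t 23.7 pos [643.7 237.1  15.7] yaw [-8.998e+01 -4.000e-02 -2.839e+01] w 35.9 F [-0.5  0.5  0.7] j6 0.766
tool shift [ 0.2378 -0.1644 -0.6547] rot [-0.001  0.779  0.001] n 15
-0.000 0.052 0.000  0.0159 -0.0110 -0.0436
-0.000 0.052 0.000  0.0181 -0.0110 -0.0428
-0.000 0.052 0.000  0.0203 -0.0110 -0.0418
-0.000 0.052 0.000  0.0224 -0.0110 -0.0407
-0.000 0.052 0.000  0.0245 -0.0110 -0.0394
-0.000 0.052 0.000  0.0265 -0.0110 -0.0381
-0.000 0.052 0.000  0.0285 -0.0110 -0.0367
-0.000 0.052 0.000  0.0303 -0.0110 -0.0352
-0.000 0.052 0.000  0.0321 -0.0110 -0.0335
-0.000 0.052 0.000  0.0338 -0.0110 -0.0318
-0.000 0.052 0.000  0.0354 -0.0110 -0.0300
-0.000 0.052 0.000  0.0369 -0.0110 -0.0282
-0.000 0.052 0.000  0.0383 -0.0110 -0.0262
-0.000 0.052 0.000  0.0396 -0.0110 -0.0242
-0.000 0.052 0.000  0.0408 -0.0110 -0.0221
```

>>> arm_command --series "0 0 0 0 -0.045 0 0.02; 0 0 0 0 -0.045 0 0.02; 0 0 0 0 -0.045 0 0.02; 0 0 0 0 -0.035 0 0.02; 0 0.052 0 0.016 0 -0.043 0.02; 0 0.052 0 0.018 0 -0.043 0.02; 0 0.052 0 0.02 0 -0.042 0.02; 0 0.052 0 0.022 0 -0.041 0.02; 0 0.052 0 0.024 0 -0.04 0.02; 0 0.052 0 0.026 0 -0.038 0.02; 0 0.052 0 0.028 0 -0.037 0.02; 0 0.052 0 0.03 0 -0.035 0.02"

```text
time: 24.9
tool_pos: [0.5803, -0.1353, 0.182]
ee_rot: [-1.584, 0.007, -0.915]
wrist_force: [2.0, -0.2, -2.4]
width: 0.036
```

```bash
python3 go.py 541.5 -452 170 -73
```

```text
t 24.9 pos [ 580.3 -135.3  182. ] yaw [-90.79   0.41 -52.42] w 36.0 F [ 2.  -0.2 -2.4] j6 0.594
tool shift [ 0.2274  0.0134 -0.2237] rot [ 0.015  0.359 -0.005] n 7
0.002 0.051 -0.001  0.0325 0.0019 -0.0320
0.002 0.051 -0.001  0.0341 0.0019 -0.0303
0.002 0.051 -0.001  0.0356 0.0018 -0.0285
0.002 0.051 -0.001  0.0370 0.0018 -0.0266
0.002 0.051 -0.001  0.0383 0.0018 -0.0247
0.002 0.051 -0.001  0.0395 0.0017 -0.0227
0.002 0.051 -0.001  0.0406 0.0017 -0.0206
```

>>> arm_command --series "0.002 0.051 0 0.032 0 -0.032 0.02; 0.002 0.051 0 0.034 0 -0.03 0.02; 0.002 0.051 0 0.036 0 -0.028 0.02; 0.002 0.051 0 0.037 0 -0.027 0.02; 0.002 0.051 0 0.038 0 -0.025 0.02; 0.002 0.051 0 0.039 0 -0.023 0.02; 0.002 0.045 0 0.025 0 -0.015 0.02; 0 0 0 0 0 0 0.02; 0 0 0 0 0 0 0.02; 0 0 0 0 0 0 0.02"

```text
time: 25.9
tool_pos: [0.5291, -0.4511, 0.1706]
ee_rot: [-1.582, 0.016, -1.291]
wrist_force: [0.4, -0.2, -2.4]
width: 0.0361
```

```bash
python3 go.py 541.5 -452 100 -73; python3 wsnap.py w20
```

```text
t 25.9 pos [ 529.1 -451.1  170.6] yaw [-90.63   0.92 -73.96] w 36.1 F [ 0.4 -0.2 -2.4] j6 0.504
tool shift [0.0054 0.0704 0.0125] rot [ 0.011 -0.017 -0.016] n 2
0.005 -0.008 -0.008  0.0027 0.0352 0.0062
0.005 -0.008 -0.008  0.0025 0.0352 0.0060
```

View pics/w20.png

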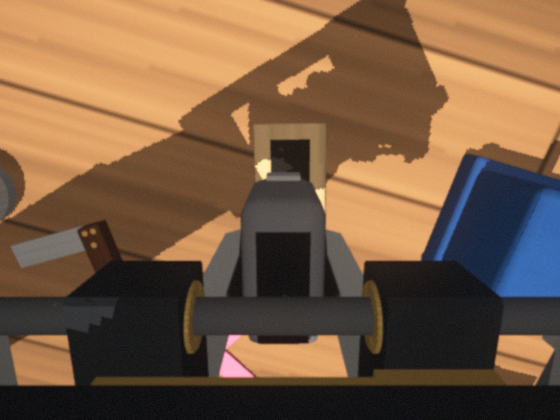

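>>> arm_command --series "0.011 -0.017 -0.016 0.005 0.02 0.012 0.02; 0 0 0 0 0.04 0 0.02; 0 0 0 0 0.035 0 0.02; 0 0 0 0 0 0 0.02; 0 0 0 0 0 0 0.02"

```text
time: 26.45
tool_pos: [0.5477, -0.4453, 0.0783]
ee_rot: [-1.565, -0.006, -1.261]
wrist_force: [0.6, -0.3, -2.0]
width: 0.0359
```

```bash
python3 go.py 541.5 -452 50 -73
```

```text
t 26.45 pos [ 547.7 -445.3   78.3] yaw [-89.69  -0.33 -72.26] w 35.9 F [ 0.6 -0.3 -2. ] j6 0.497
tool shift [ 0.0043  0.0283 -0.0081] rot [-0.005  0.013  0.006] n 1
-0.005 0.013 0.006  0.0043 0.0283 -0.0081
```

>>> arm_command --series "-0.005 0.013 0.006 0.004 0.015 -0.008 0.02; 0 0 0 0 0.01 0 0.02; 0 0 0 0 0 0 0.02; 0 0 0 0 0 0 0.02"

```text
time: 26.85
tool_pos: [0.5436, -0.4534, 0.058]
ee_rot: [-1.566, -0.007, -1.274]
wrist_force: [0.2, 0.3, -1.4]
width: 0.0362
```

```bash
python3 go.py 541.5 -452 40 -73|head -2; python3 wsnap.py w21;  python3 - <<'E'
from h import *
im,p=load("w21");cv2.imwrite("pics/w21c.png",cv2.resize(im[90:260,190:380],None,fx=4,fy=4,interpolation=cv2.INTER_CUBIC)[:600])
E
```

```text
t 26.85 pos [ 543.6 -453.4   58. ] yaw [-89.74  -0.43 -72.98] w 36.2 F [ 0.2  0.3 -1.4] j6 0.498
tool shift [-0.0021  0.018  -0.0017] rot [-0.005  0.     0.007] n 1
```

View pics/w21c.png

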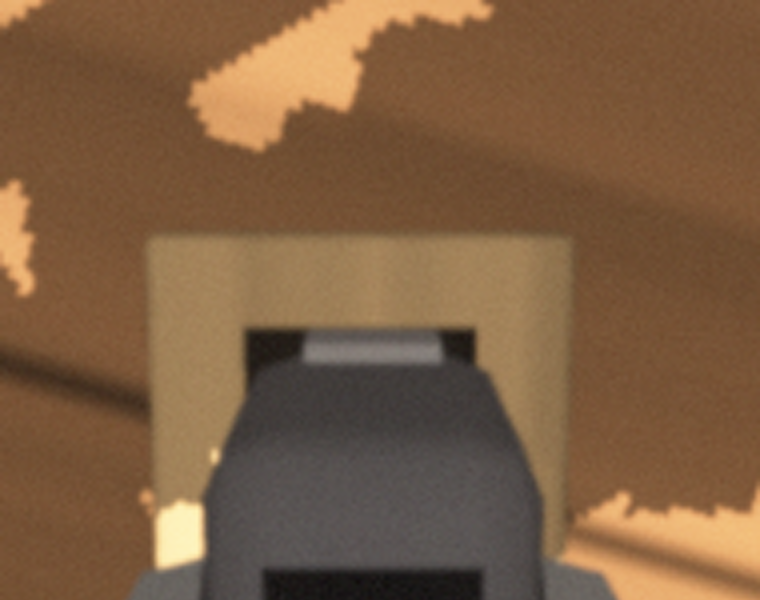

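```bash
python3 pad.py w21 251.5 172.2 308.7 172.2 -35 12 17
python3 pad.py w21 147.5 148.7 332.5 149 -50 12 17 # dummy
python3 pad.py w21 226.7 148.7 333 149 -50 12 17
python3 pad.py w21 253 181 314 181 -34 42.3 17; python3 pad.py w19 253 181 314 181 -34 0 61.6
```

```text
len 37.4 edge-normal ang -163.1 centre [ 541.5 -452.3]
len 118.9 edge-normal ang -163.1 centre [ 534.1 -427.7]
len 68.4 edge-normal ang -163.2 centre [ 541.6 -452.2]
len 34.7 edge-normal ang -163.1 centre [ 542.3 -454.1]
len 34.7 edge-normal ang -118.4 centre [643.4 235.6]
```

>>> arm_command --series "-0.005 0 0.007 -0.002 0.008 -0.001 0.02; 0 0 0 0 0.008 0 0.02; 0 0 0 0 0 0 0.02; 0 0 0 0 0 0 0.02"

```text
time: 27.3
tool_pos: [0.5425, -0.4524, 0.0421]
ee_rot: [-1.57, -0.002, -1.274]
wrist_force: [0.2, 0.0, -2.1]
width: 0.0358
```

```bash
python3 go.py 542.2 -452.2 27.7 -73.1
```

```text
t 27.3 pos [ 542.5 -452.4   42.1] yaw [-89.98  -0.1  -73.  ] w 35.8 F [ 0.2  0.  -2.1] j6 0.499
tool shift [-0.0003  0.0144 -0.0002] rot [-0.     0.002  0.002] n 1
-0.000 0.002 0.002  -0.0003 0.0144 -0.0002
```

>>> arm_command --series "0 0.002 0.002 0 0.007 0 0.02; 0 0 0 0 0.006 0 0.02; 0 0 0 0 0 0 0.02; 0 0 0 0 0 0 0.02"

```text
time: 27.7
tool_pos: [0.5425, -0.4523, 0.0277]
ee_rot: [-1.571, 0.001, -1.276]
wrist_force: [-0.6, 0.0, 1.4]
width: 0.0359
```

```bash
python3 go.py 542.2 -452.2 27.7 -73.1; python3 wsnap.py w22;  python3 - <<'E'
from h import *
im,p=load("w22");cv2.imwrite("pics/w22c.png",cv2.resize(im[90:260,190:380],None,fx=4,fy=4,interpolation=cv2.INTER_CUBIC)[:600])
E
```

```text
t 27.7 pos [ 542.5 -452.3   27.7] yaw [-8.999e+01  4.000e-02 -7.312e+01] w 35.9 F [-0.6  0.   1.4] j6 0.501
tool shift [-0.0002 -0.     -0.0002] rot [-0.    -0.    -0.001] n 1
-0.000 -0.000 -0.001  -0.0002 -0.0000 -0.0002
```

View pics/w22c.png

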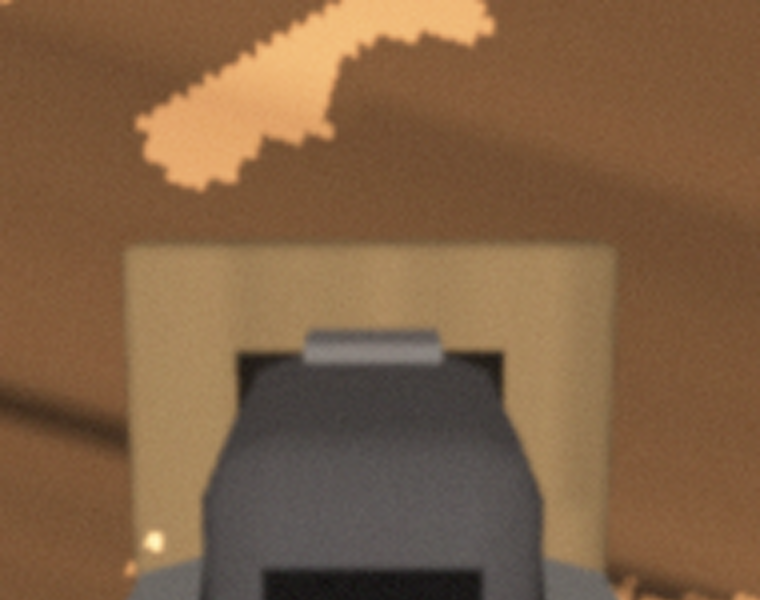

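>>> arm_command --series "0 0 0 0 0 0 0.05; 0 0 0 0 0 0 0.07; 0 0 0 0 0 0 0.09; 0 0 0 0 0 0 0.094; 0 0 0 0 0 0 0.094; 0 0 0 0 -0.03 0 0.094; 0 0 0 0 -0.045 0 0.094; 0 0 0 0 -0.045 0 0.094; 0 0 0 0 -0.045 0 0.094; 0 0 0 0 -0.02 0 0.094"

```text
time: 28.75
tool_pos: [0.5411, -0.4511, 0.2162]
ee_rot: [-1.574, 0.006, -1.276]
wrist_force: [-0.5, 0.7, 0.1]
width: 0.0938
```

```bash
python3 wsnap.py w23; python3 ov.py w23 541.5 -452.3 16.9 68 36 62 12 pics/o23.png; python3 go.py 400 -290 210 -57.2
```

```text
t 28.8 pos [ 541.8 -451.8  219. ] yaw [-90.04   0.13 -73.12] w 94.3 F [0.6 0.1 2. ] j6 0.501
tool shift [-0.196   0.0096 -0.0887] rot [ 0.    -0.278 -0.002] n 5
0.000 -0.056 -0.000  -0.0392 0.0019 -0.0177
0.000 -0.056 -0.000  -0.0401 0.0019 -0.0155
0.000 -0.056 -0.000  -0.0409 0.0019 -0.0133
0.000 -0.056 -0.000  -0.0416 0.0019 -0.0110
0.000 -0.056 -0.000  -0.0421 0.0018 -0.0087
```

View pics/o23.png

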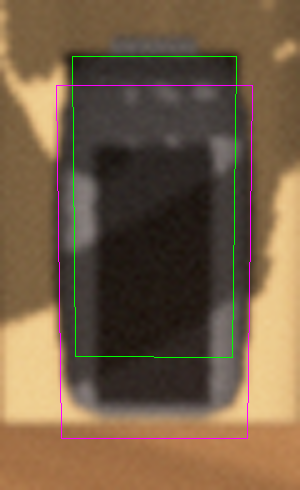

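>>> arm_command --series "0 -0.056 0 -0.039 0 -0.018 0.094; 0 -0.056 0 -0.04 0 -0.016 0.094; 0 -0.056 0 -0.041 0 -0.013 0.094; 0 -0.056 0 -0.042 0 -0.011 0.094; 0 -0.05 0 -0.035 0 -0.007 0.094; 0 0 0 0 0 0 0.094; 0 0 0 0 0 0 0.094; 0 0 0 0 0 0 0.094"

```text
time: 29.6
tool_pos: [0.3983, -0.2908, 0.2079]
ee_rot: [-1.573, 0.013, -0.992]
wrist_force: [1.3, 0.3, -0.3]
width: 0.094
```

```bash
python3 wsnap.py w24; python3 ov.py w24 393 -294 32.7 100 24 18 0 pics/o24.png; python3 go.py 399 -290 210 -57.2
```

```text
t 29.65 pos [ 398.5 -291.   207.8] yaw [-90.16   0.75 -56.87] w 94.0 F [ 0.6 -0.4 -0.3] j6 0.246
tool shift [-0.0006 -0.0022  0.001 ] rot [ 0.003  0.006 -0.013] n 1
0.003 0.006 -0.013  -0.0006 -0.0022 0.0010
```

View pics/w24.png

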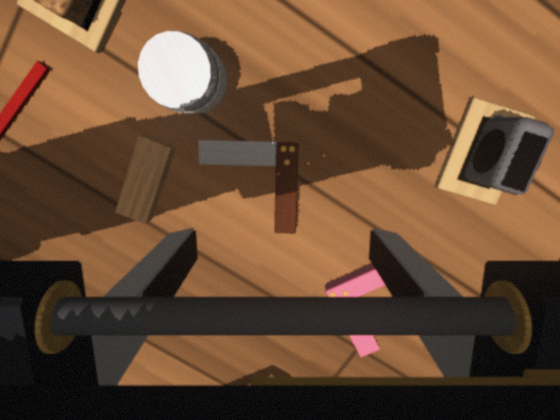

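View pics/o24.png

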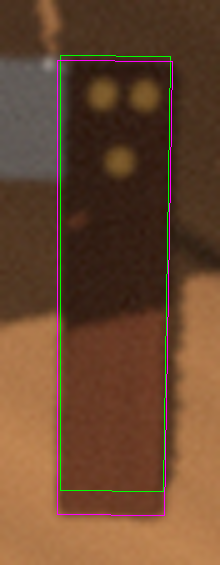

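>>> arm_command --series "0.003 0.004 -0.012 0 0.03 0.002 0.094; 0 0 0 0 0.045 0 0.094; 0 0 0 0 0.045 0 0.094; 0 0 0 0 0.045 0 0.094; 0 0 0 0 0 0 0.094; 0 0 0 0 0 0 0.094"

```text
time: 30.25
tool_pos: [0.4066, -0.2973, 0.0398]
ee_rot: [-1.569, -0.007, -1.0]
wrist_force: [0.2, 0.3, 1.1]
width: 0.0938
```

```bash
python3 go.py 399.5 -291 4 -57.3
```

```text
t 30.25 pos [ 406.6 -297.3   39.8] yaw [-89.87  -0.41 -57.31] w 93.8 F [0.2 0.3 1.1] j6 0.256
tool shift [-0.0094  0.0358 -0.0027] rot [-0.002 -0.     0.007] n 1
-0.002 -0.000 0.007  -0.0094 0.0358 -0.0027
```

>>> arm_command --series "-0.002 0 0.007 -0.008 0.018 -0.002 0.094; 0 0 0 0 0.008 0 0.094; 0 0 0 0 0 0 0.094; 0 0 0 0 0 0 0.094"

```text
time: 30.65
tool_pos: [0.4069, -0.2978, 0.0221]
ee_rot: [-1.567, -0.015, -1.001]
wrist_force: [-0.1, -0.6, 0.1]
width: 0.0941
```

```bash
python3 go.py 399.5 -291 4 -57.3; python3 wsnap.py w25; python3 ov.py w25 393.5 -294.8 32.7 100 24 18 0 pics/o25.png
```

```text
t 30.65 pos [ 406.9 -297.8   22.1] yaw [-89.77  -0.84 -57.36] w 94.1 F [-0.1 -0.6  0.1] j6 0.257
tool shift [-0.01    0.0179 -0.0026] rot [-0.004 -0.001  0.015] n 1
-0.004 -0.001 0.015  -0.0100 0.0179 -0.0026
```

View pics/o25.png

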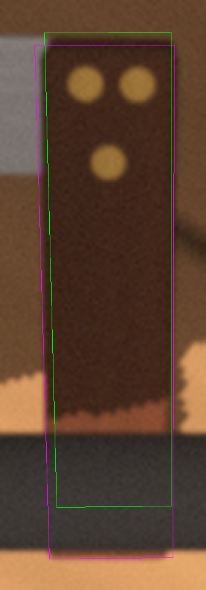

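>>> arm_command --series "-0.004 0 0.015 -0.009 0.008 -0.002 0.094; 0 0 0 -0.002 0.003 0 0.094; 0 0 0 0 0 0 0.094; 0 0 0 0 0 0 0.094"

```text
time: 31.1
tool_pos: [0.4004, -0.2904, 0.013]
ee_rot: [-1.57, -0.004, -1.001]
wrist_force: [0.2, -0.4, -0.2]
width: 0.0942
```

```bash
python3 go.py 399.8 -291.3 4 -57.3
```

```text
t 31.1 pos [ 400.4 -290.4   13. ] yaw [-89.93  -0.22 -57.35] w 94.2 F [ 0.2 -0.4 -0.2] j6 0.259
tool shift [ 0.0004  0.009  -0.001 ] rot [-0.001 -0.001  0.004] n 1
-0.001 -0.001 0.004  0.0004 0.0090 -0.0010
```

>>> arm_command --series "0 0 0.004 0.0005 0.006 -0.001 0.094; 0 0 0 0 0.002 0 0.094; 0 0 0 0 0 0 0.094; 0 0 0 0 0 0 0.094"

```text
time: 31.5
tool_pos: [0.3997, -0.2915, 0.0041]
ee_rot: [-1.57, 0.001, -1.001]
wrist_force: [0.8, 0.4, 0.2]
width: 0.0938
```

```bash
python3 go.py 399.8 -291.3 4 -57.3
```

```text
t 31.5 pos [ 399.7 -291.5    4.1] yaw [-8.994e+01  5.000e-02 -5.735e+01] w 93.8 F [0.8 0.4 0.2] j6 0.255
tool shift [-0.0001  0.0001  0.0002] rot [-0.001 -0.001 -0.001] n 1
-0.001 -0.001 -0.001  -0.0001 0.0001 0.0002
```

>>> arm_command --series "0 0 0 0 0 0 0.05; 0 0 0 0 0 0 0.03; 0 0 0 0 0 0 0.01; 0 0 0 0 0 0 0.01; 0 0 0 0 0 0 0.01; 0 0 0 0 0 0 0.01; 0 0 0 0 0 0 0.01; 0 0 0 0 0 0 0.01; 0 0 0 0 0 0 0.01; 0 0 0 0 0 0 0.01; 0 0 0 0 0 0 0.01; 0 0 0 0 0 0 0.01"

```text
time: 32.7
tool_pos: [0.4, -0.2916, 0.0045]
ee_rot: [-1.569, 0.0, -1.001]
wrist_force: [-0.3, 0.3, 0.5]
width: 0.0237
```

```bash
python3 wsnap.py w26; python3 go.py 502 402 230 -106
```

```text
t 32.75 pos [ 400.  -291.6    4.5] yaw [-8.992e+01  1.000e-02 -5.735e+01] w 23.8 F [-0.7  0.   0.2] j6 0.255
tool shift [-0.529  -0.2248  0.4604] rot [-0.001  0.849 -0.001] n 16
-0.000 0.053 -0.000  -0.0331 -0.0141 0.0288
-0.000 0.053 -0.000  -0.0345 -0.0141 0.0270
-0.000 0.053 -0.000  -0.0359 -0.0141 0.0251
-0.000 0.053 -0.000  -0.0372 -0.0141 0.0232
-0.000 0.053 -0.000  -0.0384 -0.0141 0.0212
-0.000 0.053 -0.000  -0.0394 -0.0141 0.0191
-0.000 0.053 -0.000  -0.0404 -0.0141 0.0170
-0.000 0.053 -0.000  -0.0412 -0.0141 0.0148
-0.000 0.053 -0.000  -0.0420 -0.0141 0.0126
-0.000 0.053 -0.000  -0.0426 -0.0141 0.0104
-0.000 0.053 -0.000  -0.0431 -0.0141 0.0081
-0.000 0.053 -0.000  -0.0434 -0.0141 0.0058
-0.000 0.053 -0.000  -0.0437 -0.0141 0.0035
-0.000 0.053 -0.000  -0.0438 -0.0141 0.0011
-0.000 0.053 -0.000  -0.0438 -0.0141 -0.0012
-0.000 0.053 -0.000  -0.0437 -0.0141 -0.0035
```

View pics/w26.png

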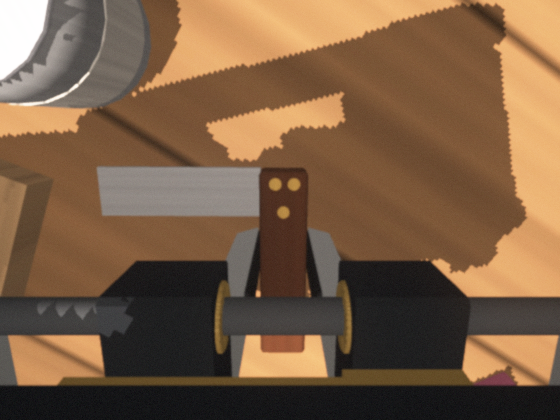

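>>> arm_command --series "0 0 0 0 -0.045 0 0.01; 0 0 0 0 -0.045 0 0.01; 0 0 0 0 -0.045 0 0.01; 0 0 0 0 -0.045 0 0.01; 0 0 0 0 -0.045 0 0.01; 0 0.053 0 -0.033 0 0.029 0.01; 0 0.053 0 -0.035 0 0.027 0.01; 0 0.053 0 -0.036 0 0.025 0.01; 0 0.053 0 -0.037 0 0.023 0.01; 0 0.053 0 -0.038 0 0.021 0.01; 0 0.053 0 -0.039 0 0.019 0.01; 0 0.053 0 -0.04 0 0.017 0.01"

```text
time: 33.95
tool_pos: [0.4465, 0.0163, 0.2358]
ee_rot: [-1.573, 0.006, -1.401]
wrist_force: [0.5, -0.9, -1.7]
width: 0.0234
```

```bash
python3 go.py 502 402 230 -106
```

```text
t 33.95 pos [446.5  16.3 235.8] yaw [-90.11   0.32 -80.26] w 23.4 F [ 0.5 -0.9 -1.7] j6 1.307
tool shift [-0.3707  0.0076  0.1199] rot [ 0.003  0.449 -0.005] n 9
0.000 0.050 -0.001  -0.0412 0.0008 0.0133
0.000 0.050 -0.001  -0.0418 0.0008 0.0113
0.000 0.050 -0.001  -0.0423 0.0008 0.0092
0.000 0.050 -0.001  -0.0427 0.0008 0.0070
0.000 0.050 -0.001  -0.0430 0.0008 0.0049
0.000 0.050 -0.001  -0.0432 0.0007 0.0027
0.000 0.050 -0.001  -0.0433 0.0007 0.0006
0.000 0.050 -0.001  -0.0433 0.0007 -0.0016
0.000 0.050 -0.001  -0.0431 0.0007 -0.0037
```

>>> arm_command --series "0 0.05 0 -0.041 0 0.013 0.01; 0 0.05 0 -0.042 0 0.011 0.01; 0 0.05 0 -0.042 0 0.009 0.01; 0 0.05 0 -0.043 0 0.007 0.01; 0 0.05 0 -0.043 0 0.005 0.01; 0 0.05 0 -0.043 0 0.003 0.01; 0 0.05 0 -0.043 0 0.001 0.01; 0 0.045 0 -0.04 0 -0.002 0.01; 0 0.02 0 -0.02 0 -0.002 0.01; 0 0 0 0 0 0 0.01; 0 0 0 0 0 0 0.01; 0 0 0 0 0 0 0.01"

```text
time: 35.15
tool_pos: [0.4963, 0.3939, 0.2283]
ee_rot: [-1.582, -0.005, -1.826]
wrist_force: [0.3, -0.2, -0.2]
width: 0.0236
```

```bash
python3 go.py 502 402 100 -106; python3 wsnap.py w27
```

```text
t 35.15 pos [496.3 393.9 228.3] yaw [ -90.65   -0.3  -104.6 ] w 23.6 F [ 0.3 -0.2 -0.2] j6 2.405
tool shift [-0.01    0.1282  0.0049] rot [0.011 0.024 0.005] n 3
0.004 0.008 0.002  -0.0033 0.0427 0.0016
0.004 0.008 0.002  -0.0033 0.0427 0.0014
0.004 0.008 0.002  -0.0032 0.0427 0.0012
```

View pics/w27.png

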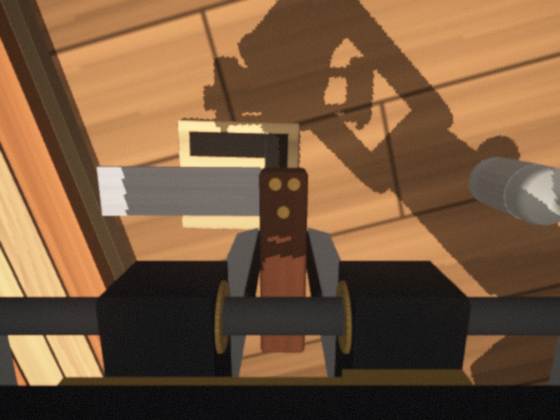

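>>> arm_command --series "0.011 0.024 0.005 -0.009 0.03 0.005 0.01; 0 0 0 0 0.045 0 0.01; 0 0 0 0 0.045 0 0.01; 0 0 0 0 0.03 0 0.01; 0 0 0 0 0 0 0.01; 0 0 0 0 0 0 0.01"

```text
time: 35.8
tool_pos: [0.5078, 0.3945, 0.0813]
ee_rot: [-1.562, 0.007, -1.86]
wrist_force: [-0.1, 0.4, 0.0]
width: 0.0237
```

```bash
python3 go.py 502 402 60 -106; python3 wsnap.py w28;python3 - <<'E'
from h import *
im,p=load("w28");cv2.imwrite("pics/w28c.png",cv2.resize(im[60:260,70:330],None,fx=3,fy=3,interpolation=cv2.INTER_CUBIC))
E
```

```text
t 35.8 pos [507.8 394.5  81.3] yaw [ -89.49    0.41 -106.59] w 23.7 F [-0.1  0.4  0. ] j6 2.434
tool shift [-0.0054  0.0213 -0.0079] rot [-0.009 -0.01  -0.007] n 1
-0.009 -0.010 -0.007  -0.0054 0.0213 -0.0079
```

View pics/w28c.png

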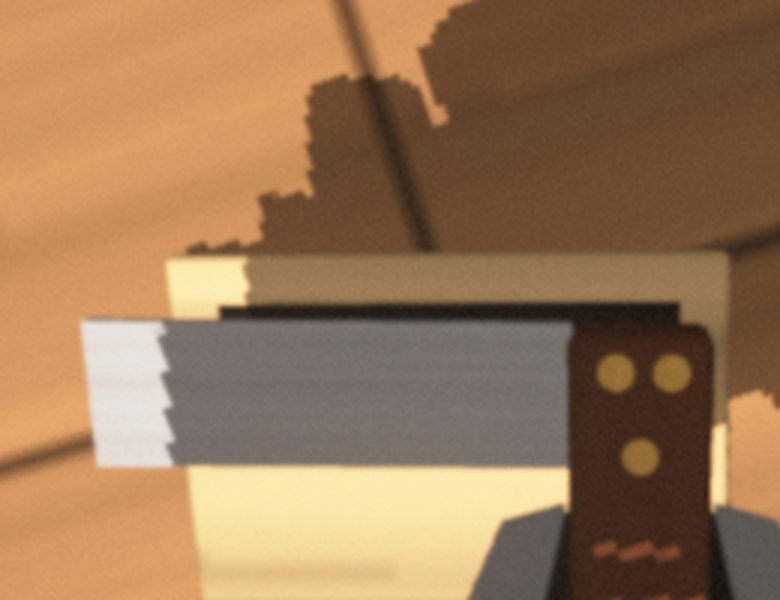

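```bash
cat > sq.py <<'E'
import sys
from h import *
# sq.py img  Lleft(u v) Lright(u v)  Bleft(u v) Bright(u v at stock junction y=12)  stockR(u v) tcpz
a=[float(v) for v in sys.argv[2:]]; im,p=load(sys.argv[1]); tz=a[10]/1000
W=lambda u,v,z:(unproj(p,[[u,v]],z)[0]*1000)[:2]
l,r=W(a[0],a[1],.012),W(a[2],a[3],.012)
d=l-r; th=np.arctan2(d[1],d[0])-np.pi/2; ux=np.array([np.cos(th),np.sin(th)]); uy=np.array([-ux[1],ux[0]])
print("L len",np.linalg.norm(d).round(1),"yaw",np.degrees(th).round(2))
c=(l+r)/2-51*ux; print("pad origin",c.round(1)); tgt=c-42.5*uy; print("square target origin",tgt.round(1))
zb=tz-.0045+.004; zs=tz-.0045+.018
bl,br,s=W(a[4],a[5],zb),W(a[6],a[7],zb),W(a[8],a[9],zs)
d=bl-br; t2=np.arctan2(d[1],d[0])-np.pi/2; vx=np.array([np.cos(t2),np.sin(t2)]); vy=np.array([-vx[1],vx[0]])
print("blade visible len",np.linalg.norm(d).round(1),"(85) yaw",np.degrees(t2).round(2))
o1=bl-50*vx-97*vy; o2=br-50*vx-12*vy; o3=s-50*vx+12*vy; print("square origin est",o1.round(1),o2.round(1),o3.round(1))
E
python3 sq.py w28 143.3 162 297 161.3 97.3 167 260.5 167.3 307.3 168 81.3
```

```text
L len 110.4 yaw -16.32
pad origin [508. 442.]
square target origin [496.1 401.2]
blade visible len 85.3 (85) yaw -16.68
square origin est [500.3 397.1] [500.2 396.9] [501.7 396.9]
```

```bash
python3 go.py 503.6 398.7 45 -106.3
```

```text
t 35.85 pos [507.8 394.4  81.4] yaw [ -89.49    0.39 -106.59] w 23.5 F [-0.  -0.3 -0.6] j6 2.434
tool shift [-0.0027  0.0364 -0.0055] rot [-0.009 -0.005 -0.007] n 1
-0.009 -0.005 -0.007  -0.0027 0.0364 -0.0055
```

>>> arm_command --series "-0.009 -0.005 -0.007 -0.003 0.018 -0.005 0.01; 0 0 0 0 0.018 0 0.01; 0 0 0 0 0 0 0.01; 0 0 0 0 0 0 0.01"

```text
time: 36.25
tool_pos: [0.508, 0.4019, 0.0518]
ee_rot: [-1.563, 0.011, -1.855]
wrist_force: [0.2, -0.2, -0.4]
width: 0.0237
```

```bash
python3 go.py 503.6 398.7 30 -106.3
```

```text
t 36.25 pos [508.  401.9  51.8] yaw [ -89.56    0.6  -106.31] w 23.7 F [ 0.2 -0.2 -0.4] j6 2.437
tool shift [ 0.0045  0.0217 -0.0035] rot [-0.008 -0.    -0.011] n 1
-0.008 -0.000 -0.011  0.0045 0.0217 -0.0035
```

>>> arm_command --series "-0.008 0 -0.011 0.0045 0.015 -0.0035 0.01; 0 0 0 0 0.003 0 0.01; 0 0 0 0 0 0 0.01; 0 0 0 0 0 0 0.01"

```text
time: 36.65
tool_pos: [0.5042, 0.3996, 0.0348]
ee_rot: [-1.569, 0.002, -1.855]
wrist_force: [0.4, 0.8, -1.8]
width: 0.024
```

```bash
python3 go.py 503.6 398.7 22 -106.3; python3 wsnap.py w29;python3 - <<'E'
from h import *
im,p=load("w29");cv2.imwrite("pics/w29c.png",cv2.resize(im[60:260,70:330],None,fx=3,fy=3,interpolation=cv2.INTER_CUBIC))
E
```

```text
t 36.65 pos [504.2 399.6  34.8] yaw [-8.9910e+01  1.0000e-01 -1.0627e+02] w 24.0 F [ 0.4  0.8 -1.8] j6 2.437
tool shift [ 0.0011  0.0128 -0.0003] rot [-0.002  0.    -0.002] n 1
-0.002 0.000 -0.002  0.0011 0.0128 -0.0003
```

View pics/w29c.png

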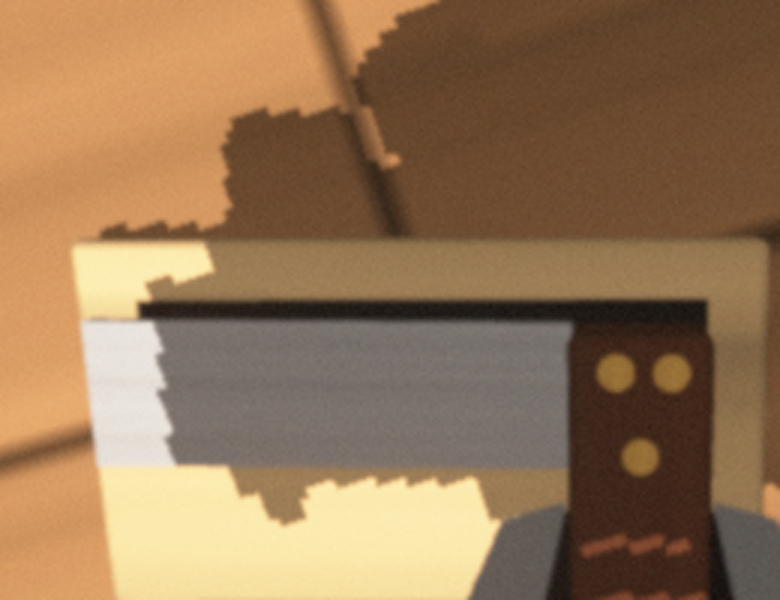

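```bash
python3 sq.py w29 116.5 161.2 306 160.5 97.3 167 260.5 167.3 307.3 168 34.8
```

```text
L len 110.3 yaw -16.09
pad origin [508.2 442.1]
square target origin [496.4 401.2]
blade visible len 84.9 (85) yaw -16.41
square origin est [496.6 401.8] [496.6 401.9] [498.3 402.1]
```

>>> arm_command --series "-0.002 -0.004 -0.002 0.0006 0.008 0 0.01; 0 0 0 0 0.006 0 0.01; 0 0 0 0 0 0 0.01; 0 0 0 0 0 0 0.01"

```text
time: 37.1
tool_pos: [0.5045, 0.3992, 0.0203]
ee_rot: [-1.57, 0.001, -1.851]
wrist_force: [-0.2, -0.0, -1.0]
width: 0.0239
```

```bash
python3 go.py 503.9 399 16.5 -106.1
```

```text
t 37.1 pos [504.5 399.2  20.3] yaw [-8.9980e+01  3.0000e-02 -1.0603e+02] w 23.9 F [-0.2 -0.  -1. ] j6 2.432
tool shift [ 0.0004  0.0038 -0.0006] rot [-0.     0.001 -0.001] n 1
-0.000 0.001 -0.001  0.0004 0.0038 -0.0006
```

>>> arm_command --series "0 0.001 0 0 0.003 -0.0005 0.01; 0 0 0 0 0.0015 0 0.01; 0 0 0 0 0 0 0.01; 0 0 0 0 0 0 0.01"

```text
time: 37.5
tool_pos: [0.5043, 0.3997, 0.0167]
ee_rot: [-1.57, 0.002, -1.852]
wrist_force: [0.7, 1.2, -1.5]
width: 0.0237
```

```bash
python3 go.py 503.9 399 16.5 -106.1; python3 wsnap.py w30;python3 - <<'E'
from h import *
im,p=load("w30");cv2.imwrite("pics/w30c.png",cv2.resize(im[60:260,70:330],None,fx=3,fy=3,interpolation=cv2.INTER_CUBIC))
E
```

```text
t 37.5 pos [504.3 399.7  16.7] yaw [-8.9940e+01  9.0000e-02 -1.0609e+02] w 23.7 F [ 0.7  1.2 -1.5] j6 2.434
tool shift [ 0.0008  0.0002 -0.0002] rot [-0.001  0.    -0.002] n 1
-0.001 0.000 -0.002  0.0008 0.0002 -0.0002
```

View pics/w30c.png

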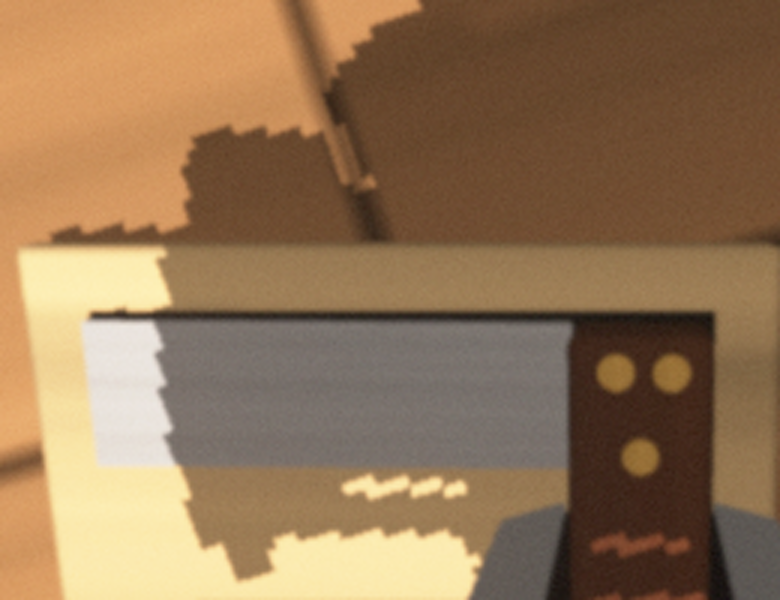

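```bash
python3 sq.py w30 100 164.6 308 164.6 97.3 167 260.5 167.3 307.3 168 16.7
```

```text
L len 110.4 yaw -16.12
pad origin [508.4 442.5]
square target origin [496.6 401.6]
blade visible len 84.8 (85) yaw -16.23
square origin est [496.7 401.8] [496.8 401.9] [498.4 402.1]
```

Within 0.3 mm. Lower to contact and release.

>>> arm_command --series "0 0 0 0 0.002 0 0.01; 0 0 0 0 0 0 0.01; 0 0 0 0 0 0 0.01"

```text
time: 37.85
tool_pos: [0.5048, 0.3999, 0.0171]
ee_rot: [-1.568, 0.003, -1.852]
wrist_force: [-0.0, 0.3, -0.5]
width: 0.024
```

```bash
python3 go.py 503.9 399 16.5 -106.1|head -2
```

```text
t 37.85 pos [504.8 399.9  17.1] yaw [ -89.86    0.16 -106.09] w 24.0 F [-0.   0.3 -0.5] j6 2.434
tool shift [ 0.0011  0.0006 -0.0006] rot [-0.002  0.    -0.003] n 1
```

>>> arm_command --series "-0.002 0 -0.003 0.001 0.001 -0.0008 0.01; 0 0 0 0 0.0005 0 0.01; 0 0 0 0 0 0 0.01"

```text
time: 38.15
tool_pos: [0.5043, 0.3995, 0.0165]
ee_rot: [-1.569, 0.001, -1.852]
wrist_force: [0.3, -0.3, -0.5]
width: 0.0234
```

```bash
python3 go.py 503.9 399 16.5 -106.1|head -2;python3 wsnap.py w31;python3 - <<'E'
from h import *
im,p=load("w31");cv2.imwrite("pics/w31c.png",cv2.resize(im[60:260,70:330],None,fx=3,fy=3,interpolation=cv2.INTER_CUBIC))
E
```

```text
t 38.15 pos [504.3 399.5  16.5] yaw [-8.9920e+01  6.0000e-02 -1.0609e+02] w 23.4 F [ 0.3 -0.3 -0.5] j6 2.434
tool shift [ 0.0006  0.     -0.0003] rot [-0.001  0.    -0.001] n 1
```

View pics/w31c.png

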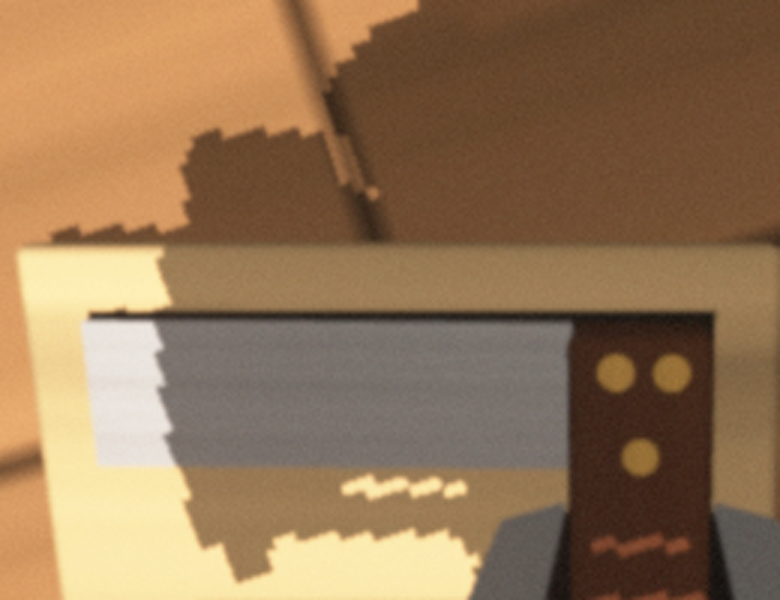

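Good. Release slowly, rise, and retreat a little.

>>> arm_command --series "0 0 0 0 0 0 0.03; 0 0 0 0 0 0 0.04; 0 0 0 0 0 0 0.06; 0 0 0 0 0 0 0.08; 0 0 0 0 0 0 0.08; 0 0 0 0 -0.03 0 0.08; 0 0 0 0 -0.045 0 0.08; 0 0 0 0 -0.045 0 0.08; 0 0 0 0 -0.045 0 0.08; 0 0 0 0 -0.03 0 0.08; 0 0 0 0 0 0 0.08"

```text
time: 39.3
tool_pos: [0.5026, 0.3984, 0.2136]
ee_rot: [-1.575, -0.005, -1.852]
wrist_force: [0.3, -0.5, -0.2]
width: 0.08
```

```bash
python3 wsnap.py w32;python3 - <<'E'
from h import *
im,p=load("w32");cv2.imwrite("pics/w32c.png",cv2.resize(im[90:260,130:330],None,fx=3.5,fy=3.5,interpolation=cv2.INTER_CUBIC))
E
python3 go.py 320 120 250 -90
```

```text
t 39.35 pos [501.9 398.  211.1] yaw [ -90.38   -0.46 -106.1 ] w 80.0 F [-0.9  0.8  0.4] j6 2.434
tool shift [ 0.3178 -0.0357 -0.0979] rot [ 0.008 -0.281  0.007] n 7
0.001 -0.040 0.001  0.0454 -0.0051 -0.0140
0.001 -0.040 0.001  0.0448 -0.0052 -0.0158
0.001 -0.040 0.001  0.0441 -0.0052 -0.0176
0.001 -0.040 0.001  0.0434 -0.0053 -0.0193
0.001 -0.040 0.001  0.0426 -0.0053 -0.0210
0.001 -0.040 0.001  0.0417 -0.0054 -0.0227
0.001 -0.040 0.001  0.0407 -0.0055 -0.0244
```

View pics/w32c.png

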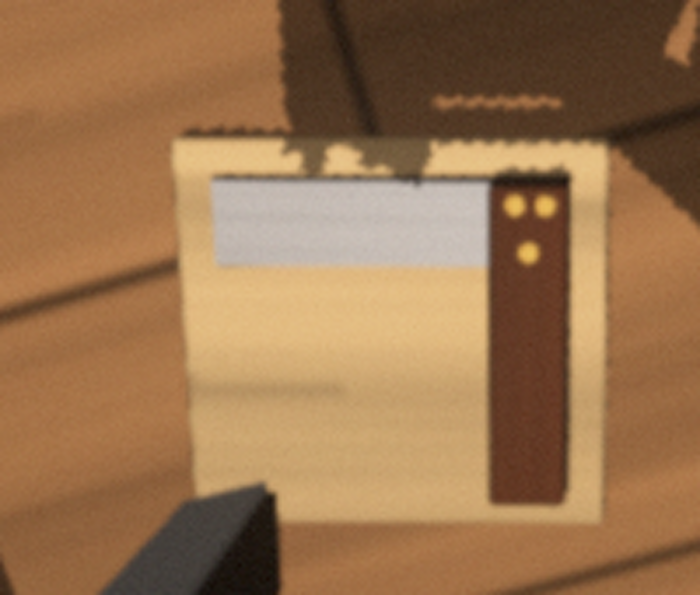

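```bash
python3 go.py 250 300 260 -70
```

```text
t 39.35 pos [501.9 398.  211.1] yaw [ -90.38   -0.46 -106.1 ] w 80.0 F [-0.9  0.8  0.4] j6 2.434
tool shift [ 0.1644 -0.0461 -0.2152] rot [ 0.009 -0.63   0.006] n 6
0.001 -0.105 0.001  0.0274 -0.0077 -0.0359
0.001 -0.105 0.001  0.0235 -0.0078 -0.0385
0.001 -0.105 0.001  0.0193 -0.0078 -0.0408
0.001 -0.105 0.001  0.0149 -0.0079 -0.0425
0.001 -0.105 0.001  0.0104 -0.0080 -0.0439
0.001 -0.105 0.001  0.0057 -0.0081 -0.0447
```

>>> arm_command --series "0.001 -0.105 0 0.027 -0.008 -0.036 0.08; 0 -0.105 0 0.023 -0.008 -0.038 0.08; 0 -0.105 0 0.019 -0.008 -0.041 0.08; 0 -0.105 0 0.015 -0.008 -0.042 0.08; 0 -0.105 0 0.01 -0.008 -0.044 0.08; 0 -0.105 0 0.005 -0.008 -0.04 0.08; 0 0 0 0 0 0 0.08; 0 0 0 0 0 0 0.08"

```text
time: 40.15
tool_pos: [0.2433, 0.2933, 0.2391]
ee_rot: [-1.622, -0.014, -1.197]
wrist_force: [-0.2, 0.2, -0.3]
width: 0.0802
```

```bash
python3 - <<'E'
from h import *
print(robot.get_obs()["tool_pos"])
im=robot.snapshot("top"); cv2.imwrite("pics/t9.png",im)
cv2.imwrite("pics/s9.png",robot.snapshot("side"))
r=lambda x,y,w,h,s:cv2.resize(im[y:y+h,x:x+w],None,fx=s,fy=s,interpolation=cv2.INTER_CUBIC)
cv2.imwrite("pics/t9c.png",np.vstack([np.hstack([r(245,100,80,80,4),r(250,190,80,80,4)]),np.hstack([r(420,160,80,80,4),r(67,175,80,80,4)])])[:,:])
E
for a in 1; do cp pics/t0.json pics/t9.json; done
```

```text
[0.24331805 0.29334432 0.23910917]
```

View pics/t9.png

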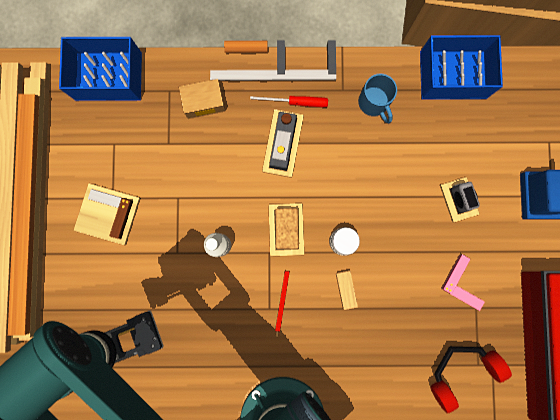

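View pics/t9c.png

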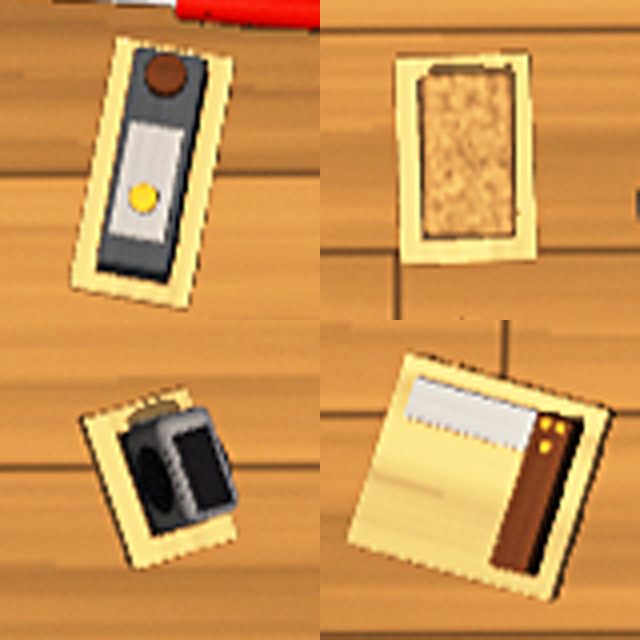

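View pics/s9.png

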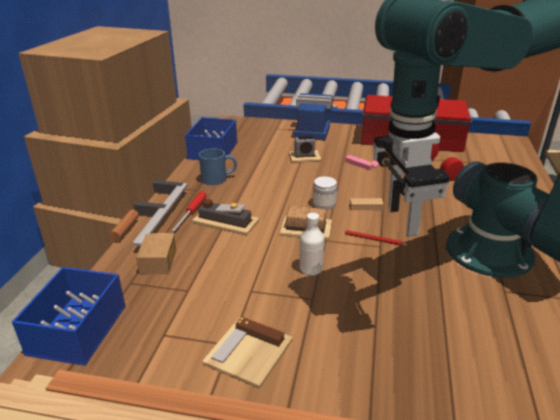

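```bash
python3 ov.py t9 467.7 -13.4 1.4 100 56 42 12 pics/p1.png; python3 ov.py t9 689.3 -6.2 -11 140 46 30 12 pics/p2.png; python3 ov.py t9 541.4 -454 16.9 68 36 62 12 pics/p3.png; python3 ov.py t9 467.7 -13.4 1.4 130 86 0 12 pics/p4.png;  python3 - <<'E'
import cv2,numpy as np
a=[cv2.imread(f"pics/p{i}.png") for i in (1,4,2,3)]
h=max(x.shape[0] for x in a); a=[cv2.copyMakeBorder(x,0,h-x.shape[0],0,0,0) for x in a]; c=np.hstack(a); print(c.shape); cv2.imwrite("pics/p.png",c if c.shape[1]<800 else cv2.resize(c,None,fx=800/c.shape[1],fy=800/c.shape[1]))
E
```

```text
(405, 1030, 3)
```

View pics/p.png

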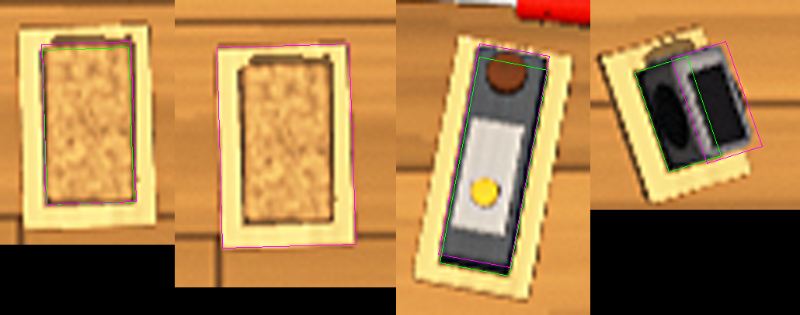

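```bash
python3 - <<'E'
from bench import robot
print(robot.get_obs()["qvel"].round(3)); print(robot.close_job())
E
```

```text
[-0.01   0.02  -0.022 -0.002  0.002 -0.004]
the job is handed in; nothing more can be done
None
```

I put the plane, sanding block, tape measure and try square back on their own boards, in that order, and handed the job in at about 40 s of the 115 s allowed. For the square I took the brown stock with the steel blade, and left the pink look-alike where it was.

- **Placement:** In the last wrist and top pictures, the plane, sanding block and tape lie on their outlines within about 1 mm and half a degree. The square's origin came out about 0.3 mm from its target just before its last small correction. Afterwards its blade lay on the L's blade.
- **Bystanders:** The glue bottle and filler tin are standing where they were.
- **Handling:** The readings I took showed wrist forces below about 8 N, and the arm ended clear of everything.
- **Disagreement between cameras:** The top and wrist cameras differed by about 2 mm in absolute y, which is near their stated calibration. I centred each thing against its outline in the same wrist picture and then checked the boards again from above.

No check failed. `close_job` gave no verdict.

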